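# Issue the torches from the spring-barred bin

### The arm

A 6-joint arm with a two-finger parallel gripper is mounted at the origin on a cart in front of the work surface, level with it; the furniture and walls round the work are solid. World frame = base frame: x ahead of the robot, y to its left, z up, the work surface at z = 0. Lengths are in m, angles in degrees, forces in N, time in s.
With the tool pointing down it reaches from about 0.3 to 0.75 m from the base axis. Payload 8.5 kg.
Tool frame: the origin (TCP) lies at the very end of the fingers, on their centre line; the grasp point (between the pads) lies 19 mm behind it; z points along the fingers, y is the line along which they close (so a half turn about z gives the same grasp; the last joint's range is limited). The gripper opens to 85 mm and grips with 20 to 120 N. Pads are 22 mm wide; open, the fingers measure 114 mm over their backs; the gripper's body (76 mm by 85 mm) begins 54 mm behind the grasp point. The pads swing forward as they close: fully open they stand 13 mm farther back than shut.
Start: joints at [-88.081, 21.807, 74.336, -0, 83.858, -12.336], TCP at [0.135, -0.533, 0.209] pointing down, gripper open.
Joint ranges: [-178.18, 178.18], [-50.72, 133.34], [12.68, 142.11], [-81.47, 261.47], [9.98, 163.14], [-165.26, 165.26]. Speed limits (degrees/s): [136.94, 136.94, 180, 180, 180, 180].

### API

Orientations are given as a 3x3 rotation matrix whose columns are the frame's x, y, z axes.
In Python, from rig import env, optics, spotter gives the robot as it stands.
- The arm moves only by the shell command python3 -m crank 'ROWS' [FORCE]. ROWS is JSON, one flat list of numbers, 5 for each row, row after row: the finger opening in cm, from 0 to 8.54, then the shift along the tool's x, y, z in cm, then the turn about the tool's z in rad. A call has exactly 8 rows; each row shifts and turns the commanded pose from where the row before left it, along the tool's axes as they then stand; what a row does not reach is not made up. A row lasts 1/12 s, in which the tool goes at most 41.7 mm and 7.16 degrees, less where a joint would pass 70% of its speed; a pose out of reach is approached as far as the arm can. A call is refused whole if a number of a shift passes 4.17 or a number of a turn 0.125, either way. A call with a gripper value outside its range is refused whole. The fingers move at their own pace and stop on an object; FORCE is the grip in N (left out, the last holds). Time passes only in rows, so rows that do not move let the fingers close, or fill a call up. It gives the time, the measured TCP pose, the force, the opening and the grip force at its end, in the units of the state.
- env.observe(): the state, without advancing time (a new reading comes with each control period).
- optics.get_image(name): name is "side" or "top" or "wrist"; returns a dict with "color" (480x640x3 uint8, red, green, blue), "intrinsics" (3x3 intrinsics, pixels), "distortion" ([k1, k2, p1, p2, k3] as OpenCV has them; the pictures are not rectified), "pose" (4x4, takes a point from camera to world coordinates). Camera axes: x right, y up, looking along -z (the intrinsics and any distortion apply to the point x, -y, -z); pixel columns grow to the right and rows downward; lengths in m; the calibration is good to about 2 mm. A picture is of the moment at which its call begins. There is no depth.
- env.close_job(): hands the job in; it is judged then, once.
Trained networks look in a picture, given as the dict that the camera call returned (one of the last four; its "shot" number tells which), for a name from the list of things; names that differ only in an ending like _2 or _b are one class to them, and where a whole thing is asked for, a point or a joint stands for the part that bears it (a point fixed in the world has none). Each returns a list of dicts, best first, with "score" (0 to 1); they miss things now and then, are a little off and sometimes report something else, mostly with a low value. They report only what shows in the picture. A call takes as long as a camera call.
- spotter.look_for(picture, query): "at" ([column, row] as shares, 0 to 1, of the picture: columns of its width, rows of its height, amid what is visible of it).
The state is a dict: "time_s": time; "q": joint angles; "qvel": joint speeds; "joint_efforts": joint torques, N m; "position": TCP position; "tool_rot": TCP orientation; "ft_force": force on the tool from outside, world axes, zero at the start; "wrist_torque": the same for the moment, N m; "grip_width": finger opening in m; "gripper_force": force on a finger pad.
Only numpy, scipy, OpenCV 4.12 (cv2) and the standard library are available. Lean on these libraries where they do the work, as an engineer would, in place of code of your own. Each camera call takes 0.05 s, during which the arm holds its last target. There are 200 camera calls.

### The job

Swing the spring-loaded retaining bar of the torch bin aside by its knob, press the knob down so that its bolt drops in the keeper hole and the bar stays open by itself, and let go. Then take every torch out of the bin and lay them all flat on the floor of the low tray, not stacked. When they are all there, pull the knob up again and let the bar come back shut over the empty bin; leave the roll of tape and the side cutters behind the bin alone.

Things in the scene. Friction and masses are not known exactly. Their poses are not given: they have to be found in the camera images.
- bin: Fixed grey torch bin. Origin: on the table under its middle; +x away from the robot, +y left. Its floor slopes down towards -x by 0.21 rad and is 36 mm above the table at bin x = 0. Four grooves along bin x, centred at bin y = -68, -6, 56, 118 mm, each 38 mm wide, 112 mm long, parted by black ridges 24 mm wide, only 7 mm high (end lips 10 mm): 30 mm free between neighbouring torches.
- gate (a joint): Angle (rad) of the flat retaining bar, 20 mm wide, 10 mm thick, 289 mm long. 0 = shut: it lies along bin +y, over the torches. Grows to 1.3 at most as the bar swings clockwise seen from above, free end away from the robot. A damped torsion spring always pulls it shut (0.16 N m at 0, 0.38 at 1.1: 3.6 N at the knob), in about 1 s if let go. The keeper hole is at 1.10.
- bolt (a joint): How far (m) the bolt in the bar is pressed down: 0 = up, 0.022 = fully down. It stays where it is left (friction 1.5 N; about 4 N to raise it out of the keeper). Up, its 9 mm pin ends flush with the bar's underside and clears the keeper; down, it stands 22 mm below the bar, in the keeper hole if the bar is there, and the spring cannot close the bar.
- knob (a point): Middle of the bolt's upright black round knob, 26 mm in diameter, 34 mm tall, on the bar 105 mm from the hinge. 139 mm above the table when up (its underside then 24 mm above the bar's top face), 22 mm lower when down. It moves with bar and bolt. The bar is narrower than the knob.
- keeper (a point): Centre of the mouth of the square keeper hole, 18 x 18 mm and 18 mm deep, facing up on a column behind the bin, 82 mm above the table, 105 mm from the hinge. Its z axis points up.
- hinge (a point): Point on the bar's vertical hinge axis, on a post at the right end of the bin, at the bar's mid-height, 93 mm above the table. The post's top is 106 mm above the table.
- tray: Fixed low aluminium tray between robot and bin, 122 mm (x) x 270 mm (y) outside, walls 3 mm thick and 12 mm high, floor 3 mm thick. Origin: on the table under its centre. Torches fit side by side across it, lying along tray x.
- torch_0: Plain grey hand torch, 98 mm long, 32 x 32 mm across, about 110 g; all are alike. Origin: middle of its underside as built, at mid-length, 16 mm from the long axis (which lies at +16 mm along its own z); its own y axis runs along its length. It starts lying along the slope in a groove of the bin. None at the start: this torch is absent.
- torch_1: Plain grey hand torch, 98 mm long, 32 x 32 mm across, about 110 g; all are alike. Origin: middle of its underside as built, at mid-length, 16 mm from the long axis (which lies at +16 mm along its own z); its own y axis runs along its length. It starts lying along the slope in a groove of the bin. None at the start: this torch is absent.
- torch_2: Plain grey hand torch, 98 mm long, 32 x 32 mm across, about 110 g; all are alike. Origin: middle of its underside as built, at mid-length, 16 mm from the long axis (which lies at +16 mm along its own z); its own y axis runs along its length. It starts lying along the slope in a groove of the bin. None at the start: this torch is absent.
- torch_3: Plain grey hand torch, 98 mm long, 32 x 32 mm across, about 110 g; all are alike. Origin: middle of its underside as built, at mid-length, 16 mm from the long axis (which lies at +16 mm along its own z); its own y axis runs along its length. It starts lying along the slope in a groove of the bin. None at the start: this torch is absent.
- mid_0 (a point): Middle of torch_0, on its long axis, 16 mm from each side; 19 mm above the table when the torch lies on the tray floor. Axes as those of the torch.
- mid_1 (a point): Middle of torch_1, on its long axis, 16 mm from each side; 19 mm above the table when the torch lies on the tray floor. Axes as those of the torch.
- mid_2 (a point): Middle of torch_2, on its long axis, 16 mm from each side; 19 mm above the table when the torch lies on the tray floor. Axes as those of the torch.
- mid_3 (a point): Middle of torch_3, on its long axis, 16 mm from each side; 19 mm above the table when the torch lies on the tray floor. Axes as those of the torch.
- tape: Bystander: black roll of tape, 62 mm across, 19 mm high, flat on the table behind the bin. Origin: middle of its underside.
- cutter: Bystander: blue-handled side cutters, 146 x 55 x 14 mm, flat on the table behind the bin. Origin: middle of its underside.

How it is judged:
By the outcome, as a careful person would: the job done as asked, in the order asked, and still so for the second after the job is handed in, with the robot touching nothing.
Of torch_0, torch_1, torch_2, torch_3 only 3 to 4 are there at a start; the rules pass over those that are not, and their reading is None.
At some moment in a run one of torch_0, torch_1, torch_2, torch_3 may be knocked a few centimetres aside while the robot is not near it.
Once in a run the grip may slacken for a moment while it holds something.
It also fails if it takes over 200 s, if anything falls off the work surface, if the arm or the gripper's body presses on something with over 40 N, if the wrist force passes 120 N, or if a joint passes its speed limit or range.

## Working session

There is one attempt and no reset: what is moved stays moved. The work goes in short steps, Python scripts to look and compute and a shell command to move; the robot and the scene stay as the last step left them, time stands still between calls to the robot, and variables do not carry over. Pictures are saved under pics/ and viewed, at most 14 in all, crops included, and the job is handed in when it is done.

```bash
ls; mkdir -p pics
cat > h.py <<'E'
import numpy as np, cv2
from rig import env, optics, spotter
def shot(n,f=None):
    p=optics.get_image(n)
    if f: cv2.imwrite('pics/'+f,p['color'][:,:,::-1])
    return p
def ray(p,uv):
    K=np.array(p['intrinsics'],float);d=np.array(p['distortion'],float);T=np.array(p['pose'])
    n=cv2.undistortPoints(np.array([[uv]],float),K,d)[0,0]
    return T[:3,3],T[:3,:3]@np.array([n[0],-n[1],-1])
def at(p,uv,z):
    o,v=ray(p,uv);return (o+v*(z-o[2])/v[2]).round(4)
def proj(p,X):
    T=np.array(p['pose']);c=(np.array(X)-T[:3,3])@T[:3,:3]
    return cv2.projectPoints(np.array([[c[0],-c[1],-c[2]]]),np.zeros(3),np.zeros(3),np.array(p['intrinsics'],float),np.array(p['distortion'],float))[0][0,0].round(1)
def find(p,q):
    return [(round(r['score'],2),(np.array(r['at'])*[640,480]).round(1)) for r in spotter.look_for(p,q)]
E
python3 - <<'E'
from h import *
a=shot('top','top0.png');b=shot('side','side0.png')
for n,p in (('top',a),('side',b)):
    print(n,np.array(p['pose']).round(3).tolist())
    for q in ['knob','keeper','hinge','tray','torch_0','mid_0','bin','tape','cutter']: print(q,find(p,q))
s=env.observe();print(s['position'],s['tool_rot'])
E
```

```text
pics
top [[-0.075, 0.974, -0.213, 0.426], [-0.997, -0.073, 0.018, 0.221], [0.002, 0.213, 0.977, 0.944], [0.0, 0.0, 0.0, 1.0]]
knob [(0.55, array([326.3, 234.3]))]
keeper [(0.84, array([313.3, 236.6]))]
hinge [(0.91, array([316.4, 238.7])), (0.62, array([332.3, 249.9]))]
tray [(0.69, array([303. , 334.9]))]
torch_0 [(0.96, array([304.8, 253.6])), (0.69, array([242.6, 258.7])), (0.68, array([336. , 249.9])), (0.67, array([275.8, 255.9]))]
mid_0 [(0.97, array([273.7, 252. ])), (0.82, array([306.5, 253.6])), (0.75, array([333.9, 248.7])), (0.66, array([338. , 170.1])), (0.59, array([244.6, 259.2]))]
bin [(0.76, array([315.6, 234.7]))]
tape [(0.71, array([280.8, 183.8]))]
cutter [(0.79, array([332.9, 170.7])), (0.32, array([276.7, 256.6]))]
side [[-0.905, 0.2, -0.375, 0.257], [-0.425, -0.425, 0.799, 0.903], [0.001, 0.883, 0.469, 0.512], [0.0, 0.0, 0.0, 1.0]]
knob [(0.49, array([314.8, 215.3]))]
keeper [(0.95, array([298.5, 259.4]))]
hinge [(0.85, array([299.2, 259. ])), (0.63, array([313.8, 263.2]))]
tray [(0.71, array([385.7, 317.7]))]
torch_0 [(0.96, array([317.6, 268.2])), (0.74, array([300. , 282.8])), (0.62, array([289.3, 303.2])), (0.62, array([325.8, 250.4])), (0.58, array([299.5, 257.6]))]
mid_0 [(0.79, array([288.4, 304.8])), (0.75, array([299.8, 280.7])), (0.72, array([331.4, 249.6])), (0.67, array([315.8, 261.4]))]
bin []
tape []
cutter [(0.63, array([258.6, 245.1]))]
[ 0.13541122 -0.53304656  0.20882072] [[ 9.69210578e-01  2.46233332e-01 -3.26649729e-05]
 [ 2.46233332e-01 -9.69210579e-01  1.31942732e-05]
 [-2.84103675e-05 -2.08312343e-05 -9.99999999e-01]]
```

Run:
```python
import cv2
a=cv2.imread('pics/top0.png')[130:390,190:420];b=cv2.imread('pics/side0.png')[180:400,220:500]
cv2.imwrite('pics/c0.png',cv2.resize(a,None,fx=2.3,fy=2.3,interpolation=cv2.INTER_CUBIC))
cv2.imwrite('pics/c1.png',cv2.resize(b,None,fx=2.7,fy=2.7,interpolation=cv2.INTER_CUBIC))
```

```text
(no output)
```

View pics/c0.png

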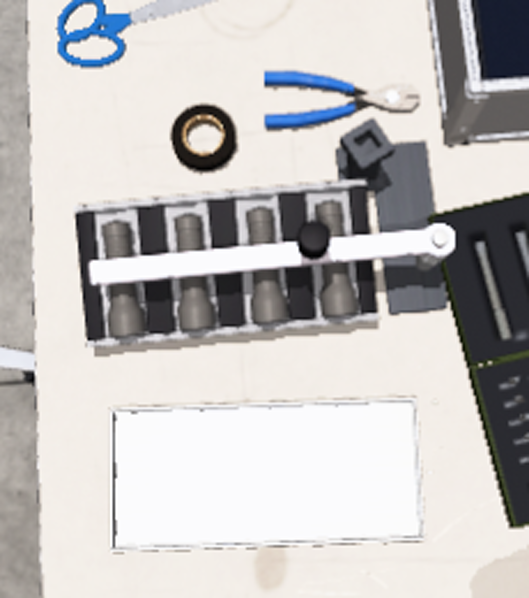

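View pics/c1.png

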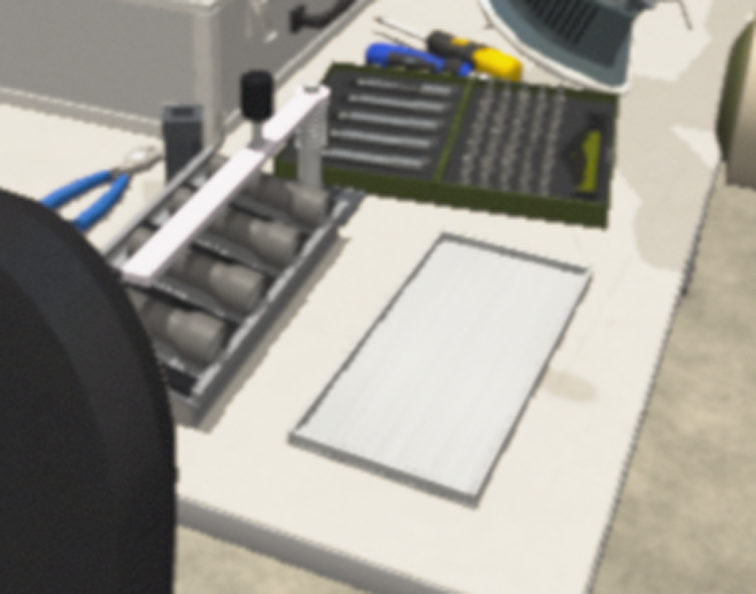

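The top view shows four torches under the shut bar. The knob is at crop (314,237), the hinge at (438,238) and the keeper at (365,140). The tray corners are (113,410), (415,400), (421,538) and (113,550). The side view shows the cabinet behind the bin and the bit case at its right.

Run:
```python
from h import *
p=shot('top');b=shot('side')
C=lambda u,v:(190+u/2.3,130+v/2.3)
S=lambda u,v:(220+u/2.7,180+v/2.7)
k=at(p,C(314,237),.15);h=at(p,C(438,238),.106);ke=at(p,C(365,140),.082);e=at(p,C(92,271),.098)
print('knob',k,'hinge',h,'keeper',ke,'end',e)
print(np.linalg.norm((k-h)[:2]),np.linalg.norm((ke-h)[:2]),np.linalg.norm((e-h)[:2]))
print('tray',[at(p,C(*c),.012) for c in ((113,410),(415,400),(421,538),(113,550))])
print('side knob',at(b,S(257,95),.139),'hinge',at(b,S(313,92),.106),'keep',at(b,S(183,112),.082))
print('side tray',[at(b,S(*c),.012) for c in ((445,235),(590,270),(475,500),(292,438))])
# torches: head ends
for c in ((126,275),(195,272),(268,270),(335,265)): print('torch',at(p,C(*c),.052))
for c in ((117,220),(190,215),(261,208),(329,202),(127,335),(197,330),(270,323),(339,317)): print('ends',at(p,C(*c),.06))
print('bin corners',[at(p,C(*c),.05) for c in ((77,210),(365,185),(377,322),(92,345))])
print('cab',at(p,C(440,145),0),'tape',at(p,C(205,138),.01))
```

```text
knob [0.6041 0.1845 0.15  ] hinge [0.6057 0.0817 0.106 ] keeper [0.701 0.131 0.082] end [0.6009 0.3654 0.098 ]
0.10281245060789088 0.10729669146809695 0.2837406033686402
tray [array([0.4932, 0.3663, 0.012 ]), array([0.4822, 0.1015, 0.012 ]), array([0.3648, 0.1079, 0.012 ]), array([0.3745, 0.3714, 0.012 ])]
side knob [0.6031 0.1884 0.139 ] hinge [0.596  0.1012 0.106 ] keep [0.6961 0.1338 0.082 ]
side tray [array([0.4764, 0.114 , 0.012 ]), array([0.3631, 0.1153, 0.012 ]), array([0.3717, 0.3824, 0.012 ]), array([0.4881, 0.3791, 0.012 ])]
torch [0.6047 0.3441 0.052 ]
torch [0.6029 0.2847 0.052 ]
torch [0.6    0.2219 0.052 ]
torch [0.6001 0.1639 0.052 ]
ends [0.652  0.3487 0.06  ]
ends [0.6517 0.2856 0.06  ]
ends [0.6534 0.224  0.06  ]
ends [0.6543 0.1649 0.06  ]
ends [0.5516 0.3444 0.06  ]
ends [0.5515 0.2853 0.06  ]
ends [0.5528 0.2234 0.06  ]
ends [0.5536 0.1649 0.06  ]
bin corners [array([0.6662, 0.3848, 0.05  ]), array([0.67  , 0.1314, 0.05  ]), array([0.5483, 0.1322, 0.05  ]), array([0.5466, 0.376 , 0.05  ])]
cab [0.7171 0.0527 0.    ] tape [0.7369 0.2713 0.01  ]
```

```bash
python3 -m crank '[8.5,3,-2.75,-0.2,0, 8.5,3,-2.75,-0.2,0, 8.5,3,-2.75,-0.2,0, 8.5,3,-2.75,-0.2,0, 8.5,3,-2.75,-0.2,0, 8.5,3,-2.75,-0.2,0, 8.5,3,-2.75,-0.2,0, 8.5,3,-2.75,-0.2,0]' 40 ; python3 -m crank '[8.5,3,-2.75,-0.2,0, 8.5,3,-2.75,-0.2,0, 8.5,3,-2.75,-0.2,0, 8.5,3,-2.75,-0.2,0, 8.5,3,-2.75,-0.2,0, 8.5,3,-2.75,-0.2,0, 8.5,3,-2.75,-0.2,0, 8.5,0,0,0,0]'
python3 - <<'E'
from h import *
s=env.observe();print(s['q'],s['position'])
p=shot('wrist','w0.png');print(np.array(p['pose']).round(3).tolist())
for q in ['knob','keeper','hinge','torch_0']: print(q,find(p,q))
E
```

```text
time_s: 1.77
position: [0.3144, -0.259, 0.2251]
tool_rot: [[0.969, 0.246, 0.0], [0.246, -0.969, -0.001], [0.0, 0.001, -1.0]]
ft_force: [0.6, -0.6, 0.0]
grip_width: 0.085
gripper_force: 0.0
time_s: 2.43
position: [0.4723, -0.0173, 0.2391]
tool_rot: [[0.968, 0.252, 0.002], [0.252, -0.968, 0.001], [0.002, -0.001, -1.0]]
ft_force: [-1.6, -0.0, -1.0]
grip_width: 0.0848
gripper_force: 0.0
[-16.55500562  12.64768807  82.67519994   0.10333515  84.60501208
  58.81406457] [ 0.47233606 -0.01729979  0.2390689 ]
[[0.253, 0.935, 0.25, 0.536], [-0.968, 0.244, 0.064, -0.003], [-0.001, -0.258, 0.966, 0.405], [0.0, 0.0, 0.0, 1.0]]
knob []
keeper [(0.7, array([178.2,  33.3]))]
hinge [(0.79, array([176.9,  31.2]))]
torch_0 [(0.86, array([150.1,  49.3])), (0.76, array([89.6, 33.5])), (0.72, array([24.1, 25.1]))]
```

View pics/w0.png

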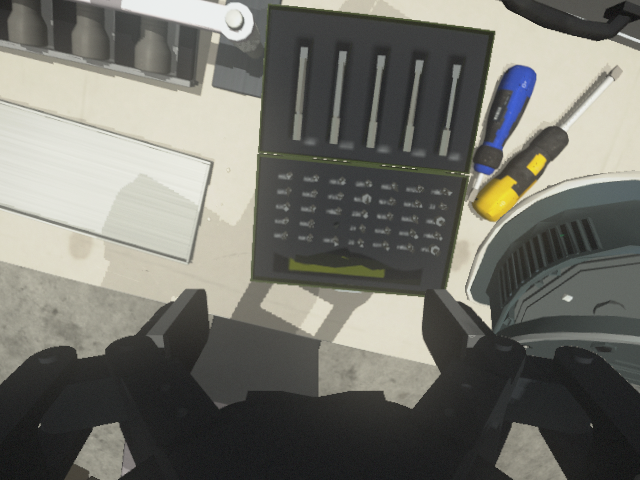

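The wrist view shows the hinge top at (235,20), the tray's right corners at (212,161) and (190,262), and the bit case in the middle. I'll move over the bin.

```bash
python3 -m crank '[8.5,1.5,-3.2,-0.5,0, 8.5,1.5,-3.2,-0.5,0, 8.5,1.5,-3.2,-0.5,0, 8.5,1.5,-3.2,-0.5,0, 8.5,1.5,-3.2,-0.5,0, 8.5,0,0,0,0, 8.5,0,0,0,0, 8.5,0,0,0,0]'
python3 - <<'E'
from h import *
p=shot('wrist','w1.png');print(np.array(p['pose'])[:3,3].round(3).tolist())
for q in ['knob','keeper','hinge','torch_0','tray']: print(q,find(p,q))
E
```

```text
time_s: 3.35
position: [0.5032, 0.1498, 0.2637]
tool_rot: [[0.97, 0.245, -0.0], [0.245, -0.97, -0.0], [-0.001, 0.0, -1.0]]
ft_force: [-0.3, 0.3, 0.3]
grip_width: 0.085
gripper_force: 0.0
[0.567, 0.164, 0.429]
knob [(0.88, array([298.2,  77.4]))]
keeper [(0.73, array([290.6,  64.7]))]
hinge [(0.91, array([289.4,  61.5])), (0.68, array([140.1,  70.3]))]
torch_0 [(0.84, array([203.7,  84.6])), (0.84, array([138.7,  69.4])), (0.84, array([327.6, 114.1])), (0.68, array([264.7,  99.3])), (0.41, array([300.7,  80.7]))]
tray [(0.97, array([226.9, 233.2]))]
```

View pics/w1.png

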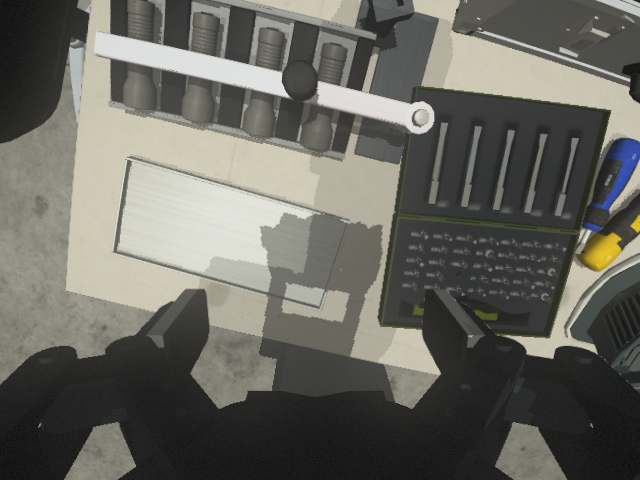

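Seen here: knob top at about (299,77), hinge (421,117), bar end (98,44), and tray corners (128,157), (349,222), (322,307), (115,251).

Run:
```python
from h import *
p=shot('wrist')
h=at(p,(421,117),.106);k=at(p,(299,77),.150);e=at(p,(98,44),.098)
print('h',h,'k',k,'e',e,np.linalg.norm((k-h)[:2]),np.linalg.norm((e-h)[:2]))
t=np.array([at(p,c,.012) for c in ((128,157),(349,222),(322,307),(115,251))]);print(t,t.mean(0))
print('heads',[at(p,c,.05)for c in((139,105),(197,119),(258,133),(316,148))])
print('tails',[at(p,c,.075)for c in((145,3),(207,17),(272,31),(335,46))])
```

```text
h [0.6069 0.0811 0.106 ] k [0.6061 0.1865 0.15  ] e [0.5998 0.3651 0.098 ] 0.10540303600940533 0.2840887361371443
[[0.4957 0.368  0.012 ]
 [0.4837 0.1024 0.012 ]
 [0.3693 0.1058 0.012 ]
 [0.3784 0.3707 0.012 ]] [0.431775 0.236725 0.012   ]
heads [array([0.5564, 0.3451, 0.05  ]), array([0.5567, 0.285 , 0.05  ]), array([0.558 , 0.2221, 0.05  ]), array([0.5578, 0.1614, 0.05  ])]
tails [array([0.6456, 0.3411, 0.075 ]), array([0.6464, 0.2842, 0.075 ]), array([0.6486, 0.2251, 0.075 ]), array([0.6501, 0.1672, 0.075 ])]
```

```bash
python3 -m crank '[6,3.6,-0.35,0.8,0, 6,3.6,-0.35,0.8,0, 6,3.6,-0.35,0.8,0, 6,0,0,1,-0.11, 6,0,0,1,-0.11, 6,0,0,1,-0.11, 6,0,0,1,-0.11, 6,0,0,0,-0.11]'
python3 - <<'E'
from h import *
p=shot('wrist')
print(env.observe()['position'],find(p,'knob'))
for z in(.139,.15):print([at(p,f[1],z) for f in find(p,'knob')])
a=shot('side','s1.png')
E
```

```text
time_s: 4.37
position: [0.6047, 0.1875, 0.1975]
tool_rot: [[0.694, 0.72, -0.004], [0.72, -0.694, -0.0], [-0.003, -0.003, -1.0]]
ft_force: [-0.5, 0.2, -0.3]
grip_width: 0.0597
gripper_force: 0.0
[0.60502112 0.18753933 0.19854722] [(0.87, array([315. , 246.6]))]
[array([0.6032, 0.1842, 0.139 ])]
[array([0.6056, 0.1866, 0.15  ])]
```

```bash
python3 -m crank '[6,0,0,2,0, 6,0,0,2,0, 6,0,0,2,0, 6,0,0,1.4,0, 6,0,0,0,0, 1.5,0,0,0,0, 1.5,0,0,0,0, 1.5,0,0,0,0]' 40; python3 -m crank '[1.5,0,0,0,0, 1.5,0,0,0,0, 1.5,0,0,0,0, 1.5,0,0,0,0, 1.5,0,0,0,0, 1.5,0,0,0,0, 1.5,0,0,0,0, 1.5,0,0,0,0]' 50
```

```text
time_s: 5.28
position: [0.606, 0.1881, 0.1273]
tool_rot: [[0.698, 0.716, 0.002], [0.716, -0.698, 0.001], [0.002, 0.001, -1.0]]
ft_force: [0.1, 3.9, 0.1]
grip_width: 0.0245
gripper_force: 22.0
time_s: 5.95
position: [0.6055, 0.1881, 0.1259]
tool_rot: [[0.697, 0.717, 0.0], [0.717, -0.697, 0.0], [0.001, -0.0, -1.0]]
ft_force: [0.5, 3.9, 1.3]
grip_width: 0.0224
gripper_force: 48.9
```

```bash
python3 -m crank '[1.5,0.395,0.421,0,0.055, 1.5,0.395,0.421,0,0.055, 1.5,0.395,0.421,0,0.055, 1.5,0.395,0.421,0,0.055, 1.5,0.395,0.421,0,0.055, 1.5,0.395,0.421,0,0.055, 1.5,0,0,0,0, 1.5,0,0,0,0]' 60
```

```text
time_s: 6.62
position: [0.6392, 0.1828, 0.1255]
tool_rot: [[0.891, 0.453, -0.001], [0.453, -0.891, 0.001], [-0.0, -0.001, -1.0]]
ft_force: [0.7, 5.2, -0.0]
grip_width: 0.0224
gripper_force: 59.4
```

```bash
python3 -m crank '[1.5,0.395,0.421,0,0.055, 1.5,0.395,0.421,0,0.055, 1.5,0.395,0.421,0,0.055, 1.5,0.395,0.421,0,0.055, 1.5,0.395,0.421,0,0.055, 1.5,0.395,0.421,0,0.055, 1.5,0.395,0.421,0,0.055, 1.5,0.395,0.421,0,0.055]' 60; python3 -m crank '[1.5,0.395,0.421,0,0.055, 1.5,0.395,0.421,0,0.055, 1.5,0.395,0.421,0,0.055, 1.5,0.395,0.421,0,0.055, 1.5,0.395,0.421,0,0.055, 1.5,0.395,0.421,0,0.055, 1.5,0,0,0,0, 1.5,0,0,0,0]' 60
python3 - <<'E'
from h import *
p=shot('wrist','w2.png');a=shot('top','t2.png');s=shot('side','s2.png')
cv2.imwrite('pics/c2.png',np.hstack([cv2.resize(a['color'][130:290,210:420],None,fx=1.9,fy=1.9),cv2.resize(s['color'][190:350,230:440],None,fx=1.9,fy=1.9)])[:,:,::-1])
for q in('keeper','knob'):print(find(p,q),find(a,q),find(s,q))
E
```

```text
time_s: 7.28
position: [0.6788, 0.1595, 0.1256]
tool_rot: [[1.0, 0.029, 0.0], [0.029, -1.0, 0.001], [0.0, -0.001, -1.0]]
ft_force: [2.8, 5.5, -0.9]
grip_width: 0.0221
gripper_force: 59.3
time_s: 7.95
position: [0.7001, 0.1317, 0.1256]
tool_rot: [[0.955, -0.295, 0.002], [-0.295, -0.955, 0.001], [0.002, -0.001, -1.0]]
ft_force: [5.4, 5.4, -1.6]
grip_width: 0.0219
gripper_force: 59.2
[(0.68, array([262.2, 234.4])), (0.36, array([220.7, 174.6]))] [(0.95, array([286.5, 239.5]))] [(0.96, array([294.1, 251.6]))]
[(0.69, array([311.7, 291.1])), (0.68, array([308.8, 366.1]))] [] [(0.72, array([285.6, 202.1]))]
```

View pics/c2.png

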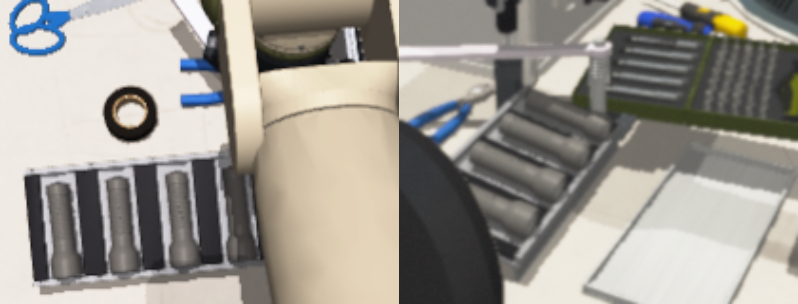

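View pics/w2.png

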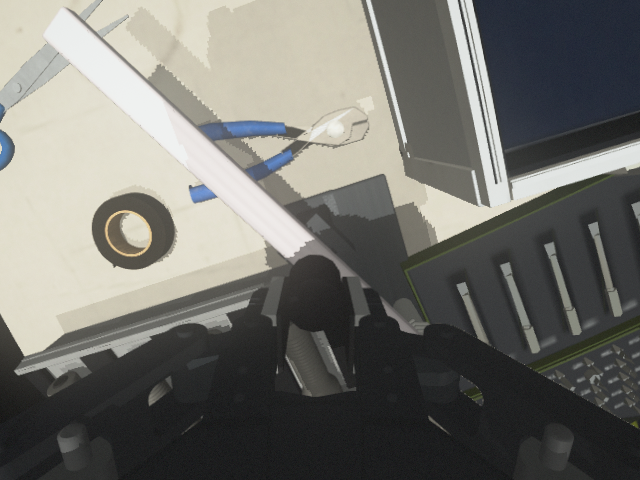

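Run:
```python
from h import *
p=shot('wrist')
h=np.array([.6065,.081])
for c in((50,32),(68,10),(60,21)):
    e=at(p,c,.098)[:2];d=e-h;print(e,np.hypot(*d),np.arctan2(*d))
print(np.arctan2(.7001-.6065,.1317-.081), np.arctan2(.7001-.6065,.1317-.083))
```

```text
[0.8539 0.2228] 0.28515609760269894 1.050345298108531
[0.86   0.2095] 0.2842085501880617 1.1016412990482363
[0.8568 0.2156] 0.28419579518353183 1.0774030858440624
1.0743735733900142 1.0910415903210968
```

```bash
python3 -m crank '[1.5,0,0,0.3,0, 1.5,0,0,0.3,0, 1.5,0,0,0.3,0, 1.5,0,0,0.3,0, 1.5,0,0,0.3,0, 1.5,0,0,0.3,0, 1.5,0,0,0.3,0, 1.5,0,0,0,0]' 60
```

```text
time_s: 9.12
position: [0.7002, 0.1318, 0.1059]
tool_rot: [[0.956, -0.294, 0.003], [-0.294, -0.956, 0.0], [0.003, -0.001, -1.0]]
ft_force: [3.7, 5.4, 3.0]
grip_width: 0.0223
gripper_force: 59.9
```

```bash
python3 -m crank '[1.5,0,0,0.15,0, 1.5,0,0,0.15,0, 1.5,0,0,0,0, 1.5,0,0,0,0, 1.5,0,0,0,0, 1.5,0,0,0,0, 1.5,0,0,0,0, 1.5,0,0,0,0]' 60
```

```text
time_s: 9.78
position: [0.7007, 0.1315, 0.1056]
tool_rot: [[0.956, -0.295, 0.007], [-0.295, -0.956, -0.0], [0.006, -0.002, -1.0]]
ft_force: [-0.4, 2.9, 16.4]
grip_width: 0.0222
gripper_force: 61.3
```

```bash
python3 -m crank '[5,0,0,0,0, 5,0,0,0,0, 5,0,0,0,0, 5,0,0,-0.2,0, 5,0,0,-3,0, 5,0,0,-3,0, 5,0,0,-3,0, 5,0,0,0,0]' 40
python3 - <<'E'
from h import *
p=shot('wrist','w3.png')
E
```

```text
time_s: 10.45
position: [0.7013, 0.1311, 0.2007]
tool_rot: [[0.955, -0.296, 0.011], [-0.296, -0.955, -0.0], [0.01, -0.003, -1.0]]
ft_force: [0.7, 1.0, 1.0]
grip_width: 0.0501
gripper_force: 0.0
```

View pics/w3.png

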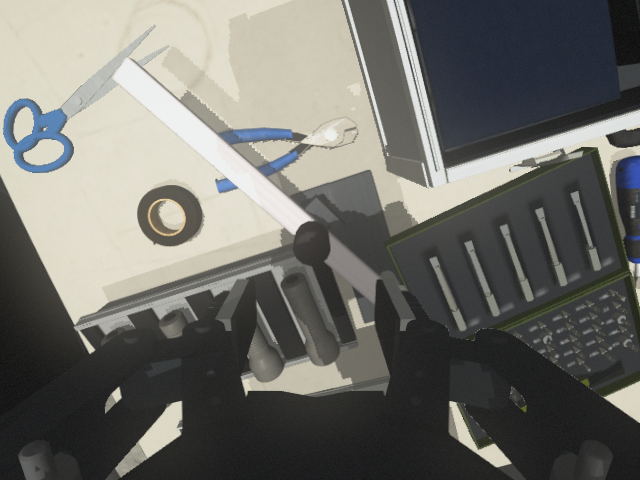

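The bar stays open on its bolt, with the knob down at (311,242). Next I'll look at the torches from above.

```bash
python3 -m crank '[5,0,0,-2.2,-0.106, 5,0,0,-2.2,-0.106, 5,0,0,-2.2,-0.106, 5,-3.5,-2.2,0,0, 5,-3.5,-2.2,0,0, 5,-3.5,-2.2,0,0, 5,-3.5,-2.2,0,0, 5,-3.5,-2.2,0,0]'; python3 -m crank '[5,0,0,0,0, 5,0,0,0,0, 5,0,0,0,0, 5,0,0,0,0, 5,0,0,0,0, 5,0,0,0,0, 5,0,0,0,0, 5,0,0,0,0]'
python3 - <<'E'
from h import *
p=shot('wrist','w4.png')
f=find(p,'mid_0');print([(s,u,at(p,u,.06)) for s,u in f]);print([(s,u,at(p,u,.052)) for s,u in find(p,'torch_0')])
E
```

```text
time_s: 11.17
position: [0.5204, 0.2387, 0.2585]
tool_rot: [[1.0, 0.017, -0.002], [0.017, -1.0, -0.001], [-0.002, 0.001, -1.0]]
ft_force: [0.5, 1.4, 0.1]
grip_width: 0.0504
gripper_force: 0.0
time_s: 11.83
position: [0.523, 0.2381, 0.2596]
tool_rot: [[1.0, 0.016, -0.0], [0.016, -1.0, -0.0], [-0.0, 0.0, -1.0]]
ft_force: [0.1, -0.3, 0.2]
grip_width: 0.0496
gripper_force: 0.0
[(0.85, array([325. , 126.3]), array([0.6   , 0.2282, 0.06  ])), (0.71, array([388.6, 121.5]), array([0.6058, 0.1667, 0.06  ])), (0.63, array([261.7, 121.6]), array([0.6035, 0.2896, 0.06  ])), (0.61, array([204.5, 125.8]), array([0.5991, 0.3456, 0.06  ]))]
[(0.91, array([263.7, 125.4]), array([0.6002, 0.2888, 0.052 ])), (0.91, array([328.2, 124.6]), array([0.6019, 0.2249, 0.052 ])), (0.87, array([387. , 121.6]), array([0.606 , 0.1667, 0.052 ])), (0.65, array([203. , 121.4]), array([0.6035, 0.3492, 0.052 ]))]
```

View pics/w4.png

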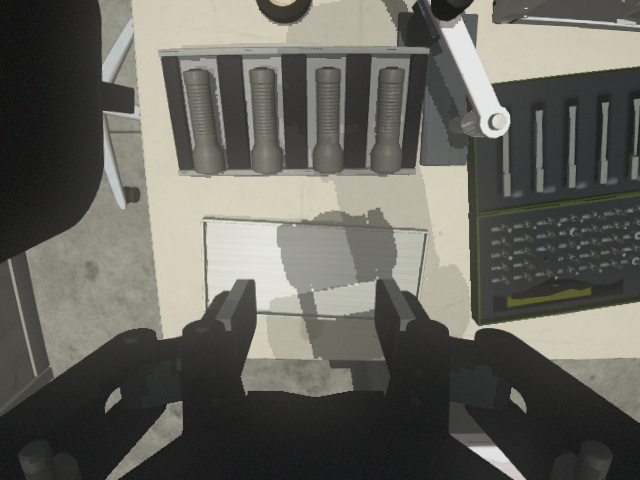

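All four torches are visible in their grooves, with middles near (203,121), (264,121), (328,121) and (388,121). The tray is empty and the bar is still held open. I'll take the right-hand torch first.

```bash
python3 -m crank '[5.2,2.63,2.48,0,0, 5.2,2.63,2.48,0,0, 5.2,2.63,2.48,0,0, 5.2,0,0,3.6,0, 5.2,0,0,3.6,0, 5.2,0,0,3.6,0, 5.2,0,0,3.6,0, 5.2,0,0,3.6,0]'; python3 -m crank '[5.2,0,0,1.2,0, 5.2,0,0,1.2,0, 5.2,0,0,0.8,0, 5.2,0,0,0.4,0, 5.2,0,0,0,0, 5.2,0,0,0,0, 5.2,0,0,0,0, 5.2,0,0,0,0]'
```

```text
time_s: 12.65
position: [0.6026, 0.1652, 0.0784]
tool_rot: [[1.0, 0.017, 0.0], [0.017, -1.0, 0.0], [0.0, -0.0, -1.0]]
ft_force: [1.2, 0.1, -0.1]
grip_width: 0.0525
gripper_force: 0.0
time_s: 13.32
position: [0.6031, 0.1654, 0.0447]
tool_rot: [[1.0, 0.017, 0.001], [0.017, -1.0, 0.0], [0.001, -0.0, -1.0]]
ft_force: [-0.4, 0.3, -0.2]
grip_width: 0.052
gripper_force: 0.0
```

```bash
python3 -m crank '[1,0,0,0,0, 1,0,0,0,0, 1,0,0,0,0, 1,0,0,0,0, 1,0,0,0,0, 1,0,0,0,0, 1,0,0,0,0, 1,0,0,0,0]' 60;  python3 -m crank '[1,0,0,-1,0, 1,0,0,-1,0, 1,0,0,-2,0, 1,0,0,-2,0, 1,0,0,-2,0, 1,0,0,0,0, 1,0,0,0,0, 1,0,0,0,0]' 60
python3 - <<'E'
from h import *
p=shot('side','s3.png');w=shot('wrist','w5.png')
cv2.imwrite('pics/c3.png',np.hstack([cv2.resize(p['color'][170:370,230:440],(525,500)),cv2.resize(w['color'][:,160:480],(275,500))])[:,:,::-1])
E
```

```text
time_s: 13.98
position: [0.6034, 0.1622, 0.0466]
tool_rot: [[1.0, 0.016, 0.002], [0.016, -1.0, -0.005], [0.002, 0.005, -1.0]]
ft_force: [-6.7, -15.1, 20.2]
grip_width: 0.0102
gripper_force: 15.0
time_s: 14.65
position: [0.6024, 0.1655, 0.1233]
tool_rot: [[1.0, 0.017, -0.001], [0.017, -1.0, 0.0], [-0.001, -0.0, -1.0]]
ft_force: [0.4, -0.7, 0.1]
grip_width: 0.0103
gripper_force: 0.0
```

View pics/c3.png

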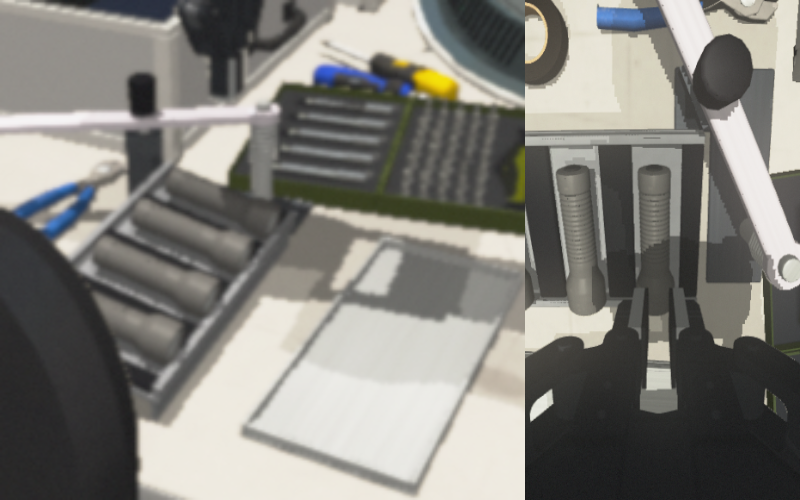

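The grip slid off over the torch's top, because the pads sat too high. The torch is still seated in its groove. I'll re-measure and go deeper.

Run:
```python
from h import *
p=shot('wrist')
for q in('torch_0','mid_0'): print([(s,u,at(p,u,.056)) for s,u in find(p,q)])
# from crop: scale 275/320 horizontally, 500/480 vertically
U=lambda u,v:(160+(u-525)*320/275,v*480/500)
for c in((654,168),(654,235),(586,175),(585,240)): print(at(p,U(*c),.065))
for c in((619,170),(623,260),(691,170),(697,260)): print('ridge',at(p,U(*c),.045))
```

```text
[(0.91, array([134.3, 232.3]), array([0.6055, 0.2854, 0.056 ])), (0.77, array([314.2, 223.8]), array([0.6133, 0.1646, 0.056 ])), (0.67, array([223.1, 232.7]), array([0.6062, 0.2251, 0.056 ])), (0.61, array([ 49.5, 232. ]), array([0.6047, 0.3456, 0.056 ]))]
[(0.91, array([312.6, 227.3]), array([0.6109, 0.1656, 0.056 ])), (0.73, array([ 46.8, 235.7]), array([0.6021, 0.3481, 0.056 ])), (0.59, array([130.5, 231.5]), array([0.606, 0.288, 0.056]))]
[0.6544 0.1677 0.065 ]
[0.6143 0.1672 0.065 ]
[0.6497 0.216  0.065 ]
[0.6103 0.2184 0.065 ]
ridge [0.6514 0.1949 0.045 ]
ridge [0.5916 0.1925 0.045 ]
ridge [0.6524 0.1395 0.045 ]
ridge [0.5926 0.132  0.045 ]
```

```bash
python3 -m crank '[5,0,0,0,0, 5,0,0,2,0, 5,0,0,2,0, 5,0,0,2,0, 5,0,0,1.7,0, 5,0,0,0,0, 5,0,0,0,0, 5,0,0,0,0]'; python3 -m crank '[5,0,0,0.1,0, 5,0,0,0.1,0, 5,0,0,0.1,0, 5,0,0,0.1,0, 5,0,0,0,0, 5,0,0,0,0, 5,0,0,0,0, 5,0,0,0,0]'
```

```text
time_s: 15.57
position: [0.6034, 0.1654, 0.0479]
tool_rot: [[1.0, 0.017, 0.002], [0.017, -1.0, 0.0], [0.002, -0.0, -1.0]]
ft_force: [-0.2, -0.8, 0.1]
grip_width: 0.0499
gripper_force: 0.0
time_s: 16.23
position: [0.6028, 0.1653, 0.0429]
tool_rot: [[1.0, 0.017, 0.0], [0.017, -1.0, -0.0], [0.0, 0.0, -1.0]]
ft_force: [0.1, 0.5, 1.2]
grip_width: 0.05
gripper_force: 0.0
```

```bash
python3 -m crank '[5,0,0,0.1,0, 5,0,0,0.1,0, 5,0,0,0.1,0, 5,0,0,0.1,0, 4.2,0,0,0,0, 4.2,0,0,0,0, 4.2,0,0,0,0, 4.2,0,0,0,0]'
```

```text
time_s: 16.9
position: [0.6028, 0.1653, 0.0389]
tool_rot: [[1.0, 0.017, 0.0], [0.017, -1.0, -0.0], [0.0, 0.0, -1.0]]
ft_force: [-0.5, -0.3, -0.1]
grip_width: 0.0422
gripper_force: 0.0
```

```bash
python3 -m crank '[4.2,0,0,0.1,0, 4.2,0,0,0.1,0, 4.2,0,0,0,0, 4.2,0,0,0,0, 1,0,0,0,0, 1,0,0,0,0, 1,0,0,0,0, 1,0,0,0,0]' 40; python3 -m crank '[1,0,0,0,0, 1,0,0,0,0, 1,0,0,0,0, 1,0,0,0,0, 1,0,0,0,0, 1,0,0,0,0, 1,0,0,0,0, 1,0,0,0,0]' 50
```

```text
time_s: 17.57
position: [0.6029, 0.1654, 0.0371]
tool_rot: [[1.0, 0.017, 0.001], [0.017, -1.0, 0.0], [0.001, -0.0, -1.0]]
ft_force: [-1.7, -0.3, 3.8]
grip_width: 0.0309
gripper_force: 40.0
time_s: 18.23
position: [0.603, 0.1654, 0.0372]
tool_rot: [[1.0, 0.017, 0.001], [0.017, -1.0, 0.0], [0.001, -0.0, -1.0]]
ft_force: [-0.8, 0.2, 5.1]
grip_width: 0.0302
gripper_force: 49.4
```

```bash
python3 -m crank '[1,0,0,-1,0, 1,0,0,-2,0, 1,0,0,-3,0, 1,0,0,-3,0, 1,0,0,-1,0, 1,0,0,0,0, 1,0,0,0,0, 1,0,0,0,0]' 60; python3 -m crank '[1,-2.2,0.19,0,0, 1,-2.2,0.19,0,0, 1,-2.2,0.19,0,0, 1,-2.2,0.19,0,0, 1,-2.2,0.19,0,0, 1,-2.2,0.19,0,0, 1,-2.2,0.19,0,0, 1,-2.2,0.19,0,0.06]' 60
python3 - <<'E'
from h import *
w=shot('wrist','w6.png')
E
```

```text
time_s: 18.9
position: [0.6018, 0.1652, 0.1348]
tool_rot: [[1.0, 0.017, -0.004], [0.017, -1.0, -0.0], [-0.004, 0.0, -1.0]]
ft_force: [0.2, -0.4, -1.5]
grip_width: 0.0297
gripper_force: 59.5
time_s: 19.57
position: [0.425, 0.147, 0.1353]
tool_rot: [[0.999, -0.043, -0.003], [-0.043, -0.999, -0.0], [-0.003, 0.0, -1.0]]
ft_force: [0.2, -0.7, -1.1]
grip_width: 0.03
gripper_force: 59.5
```

View pics/w6.png

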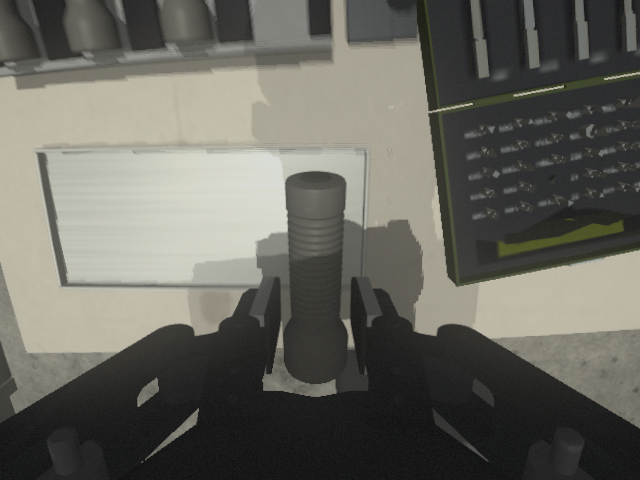

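Run:
```python
from h import *
p=shot('wrist')
print([at(p,c,.012) for c in((38,149),(368,148),(62,287))])
print('tail top',at(p,(316,180),.160+.0),'head low edge',at(p,(316,381),.140))
print(env.observe()['position'])
```

```text
[array([0.4909, 0.3646, 0.012 ]), array([0.4766, 0.1015, 0.012 ]), array([0.3717, 0.3723, 0.012 ])]
tail top [0.4715 0.1426 0.16  ] head low edge [0.365  0.1477 0.14  ]
[0.42344736 0.14708213 0.13547221]
```

```bash
python3 -m crank '[1,0.35,0,2.5,0, 1,0,0,3,0, 1,0,0,3,0, 1,0,0,2,0, 1,0,0,0.7,0, 1,0,0,0,0, 1,0,0,0,0, 1,0,0,0,0]' 60; python3 -m crank '[1,0,0,0.2,0, 1,0,0,0.2,0, 1,0,0,0.2,0, 1,0,0,0.2,0, 1,0,0,0.2,0, 1,0,0,0.2,0, 1,0,0,0.1,0, 1,0,0,0,0]' 25
```

```text
time_s: 20.33
position: [0.4314, 0.1471, 0.0257]
tool_rot: [[0.999, -0.043, 0.002], [-0.043, -0.999, 0.0], [0.002, -0.0, -1.0]]
ft_force: [-0.9, -0.3, -1.2]
grip_width: 0.0297
gripper_force: 59.6
time_s: 21.0
position: [0.4325, 0.147, 0.0128]
tool_rot: [[0.999, -0.043, 0.005], [-0.043, -0.999, 0.0], [0.005, -0.0, -1.0]]
ft_force: [2.6, 0.3, 11.3]
grip_width: 0.0297
gripper_force: 61.1
```

```bash
python3 -m crank '[3.2,0,0,0,0, 3.2,0,0,0,0, 3.6,0,0,0,0, 4.2,0,0,0,0, 5,0,0,0,0, 5,0,0,0,0, 5,0,0,0,0, 5,0,0,0,0]' 25; python3 -m crank '[5,0,0,-1,0, 5,0,0,-2,0, 5,0,0,-3,0, 5,0,0,-3.5,0, 5,0,0,-3.5,0, 5,0,0,-3.5,0, 5,0,0,0,0, 5,0,0,0,0]'
python3 - <<'E'
from h import *
w=shot('wrist','w7.png');t=shot('side','s7.png')
print([(s,u,at(w,u,.019)) for s,u in find(w,'torch_0')])
E
```

```text
time_s: 21.67
position: [0.4305, 0.147, 0.0118]
tool_rot: [[0.999, -0.043, -0.0], [-0.043, -0.999, 0.0], [-0.0, -0.0, -1.0]]
ft_force: [0.9, -0.9, -0.6]
grip_width: 0.0501
gripper_force: 0.0
time_s: 22.33
position: [0.4311, 0.1471, 0.1781]
tool_rot: [[0.999, -0.043, 0.004], [-0.043, -0.999, 0.0], [0.004, -0.0, -1.0]]
ft_force: [-0.4, -0.9, -0.6]
grip_width: 0.0503
gripper_force: 0.0
[(0.93, array([203. ,  35.2]), array([0.5849, 0.2317, 0.019 ])), (0.84, array([316.2, 214.7]), array([0.4296, 0.1447, 0.019 ])), (0.79, array([44. , 43.3]), array([0.5892, 0.3701, 0.019 ])), (0.75, array([119.4,  39.9]), array([0.5862, 0.3029, 0.019 ])), (0.22, array([209.8, 212.4]), array([0.436 , 0.2421, 0.019 ]))]
```

View pics/w7.png

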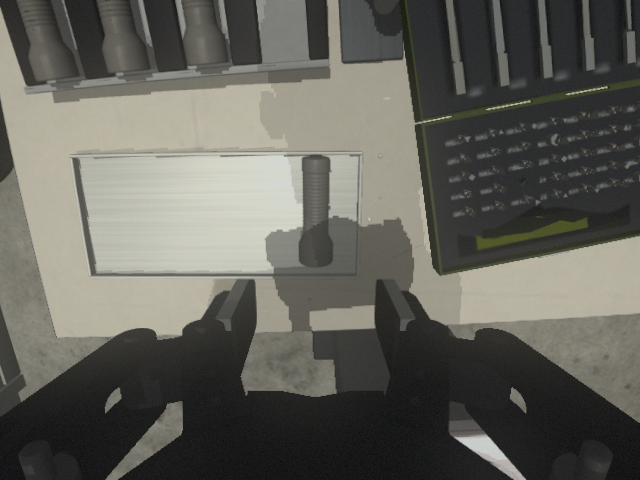

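The first torch lies in the tray, spanning rows 155–265 inside the tray's rows 152–275. Three torches remain in the bin. Next I'll check its fit and measure the next torch.

Run:
```python
from h import *
p=shot('wrist')
t=np.array([at(p,c,.012) for c in((73,155),(361,152),(357,275),(92,275))]);print(t,t.mean(0))
print('tail top',at(p,(316,157),.033),'body',at(p,(316,157),.045),'head',at(p,(317,265),.015),'axis y',at(p,(316,200),.03))
print(env.observe()['position'])
```

```text
[[0.4919 0.3637 0.012 ]
 [0.4815 0.1024 0.012 ]
 [0.3649 0.1075 0.012 ]
 [0.3753 0.3694 0.012 ]] [0.4284  0.23575 0.012  ]
tail top [0.4799 0.1425 0.033 ] body [0.4805 0.1425 0.045 ] head [0.378  0.1458 0.015 ] axis y [0.4431 0.144  0.03  ]
[0.42984633 0.1469604  0.17546538]
```

```bash
python3 -m crank '[5,2.15,-0.97,0,-0.008, 5,2.15,-0.97,0,-0.008, 5,2.15,-0.97,0,-0.008, 5,2.15,-0.97,0,-0.008, 5,2.15,-0.97,0,-0.008, 5,2.15,-0.97,0,-0.008, 5,2.15,-0.97,0,-0.008, 5,2.15,-0.97,0,-0.004]'; python3 -m crank '[5,0,0,3,0, 5,0,0,3,0, 5,0,0,3,0, 5,0,0,1,0, 5,0,0,0,0, 5,0,0,0,0, 5,0,0,0,0, 5,0,0,0,0]'
python3 - <<'E'
from h import *
w=shot('wrist')
print(env.observe()['position'],[(s,u,at(w,u,.06)) for s,u in find(w,'torch_0')])
E
```

```text
time_s: 23.2
position: [0.6043, 0.2224, 0.175]
tool_rot: [[1.0, 0.017, -0.003], [0.017, -1.0, -0.001], [-0.003, 0.0, -1.0]]
ft_force: [0.2, -0.4, 0.6]
grip_width: 0.0502
gripper_force: 0.0
time_s: 23.87
position: [0.6045, 0.2222, 0.0787]
tool_rot: [[1.0, 0.017, 0.003], [0.017, -1.0, 0.001], [0.003, -0.0, -1.0]]
ft_force: [0.4, 0.4, 0.4]
grip_width: 0.0498
gripper_force: 0.0
[0.60437999 0.22212352 0.0785217 ] [(0.97, array([308.4, 253.8]), array([0.6107, 0.2243, 0.06  ])), (0.85, array([ 89.6, 254.8]), array([0.6078, 0.3441, 0.06  ])), (0.71, array([189.8, 240.8]), array([0.6168, 0.2875, 0.06  ])), (0.16, array([583.7,  64.1]), array([0.7097, 0.0912, 0.06  ]))]
```

```bash
python3 -m crank '[5,0,-0.22,1,0, 5,0,0,1,0, 5,0,0,1,0, 5,0,0,0.6,0, 4.4,0,0,0.4,0, 4.2,0,0,0.15,0, 4.2,0,0,0,0, 4.2,0,0,0,0]' 40; python3 -m crank '[1,0,0,0,0, 1,0,0,0,0, 1,0,0,0,0, 1,0,0,0,0, 1,0,0,0,0, 1,0,0,0,0, 1,0,0,0,0, 1,0,0,0,0]' 60
```

```text
time_s: 24.63
position: [0.6038, 0.2242, 0.0355]
tool_rot: [[1.0, 0.017, 0.0], [0.017, -1.0, 0.0], [0.0, -0.0, -1.0]]
ft_force: [0.7, -0.9, -0.4]
grip_width: 0.0419
gripper_force: 0.0
time_s: 25.3
position: [0.604, 0.2255, 0.0365]
tool_rot: [[1.0, 0.017, 0.002], [0.017, -1.0, 0.002], [0.002, -0.002, -1.0]]
ft_force: [-0.2, 4.7, 2.6]
grip_width: 0.0302
gripper_force: 61.0
```

```bash
python3 -m crank '[1,0,0,-1,0, 1,0,0,-2,0, 1,0,0,-3,0, 1,0,0,-3,0, 1,0,0,-1,0, 1,0,0,0,0, 1,0,0,0,0, 1,0,0,0,0]' 60; python3 -m crank '[1,-2.25,0.2,0,0, 1,-2.25,0.2,0,0, 1,-2.25,0.2,0,0, 1,-2.25,0.2,0,0, 1,-2.25,0.2,0,0, 1,-2.25,0.2,0,0, 1,-2.25,0.2,0,0, 1,-2.25,0.2,0,0.06]' 60;python3 -m crank '[1,0,0,2.5,0, 1,0,0,3,0, 1,0,0,3,0, 1,0,0,2,0, 1,0,0,0.7,0, 1,0,0,0,0, 1,0,0,0,0, 1,0,0,0,0]' 60
```

```text
time_s: 25.97
position: [0.6028, 0.224, 0.1333]
tool_rot: [[1.0, 0.017, -0.003], [0.017, -1.0, -0.001], [-0.003, 0.001, -1.0]]
ft_force: [-0.6, -0.3, -1.2]
grip_width: 0.0297
gripper_force: 60.6
time_s: 26.63
position: [0.422, 0.2048, 0.1338]
tool_rot: [[0.999, -0.043, -0.003], [-0.043, -0.999, -0.001], [-0.003, 0.001, -1.0]]
ft_force: [0.3, -0.4, -0.9]
grip_width: 0.0302
gripper_force: 60.6
time_s: 27.3
position: [0.4245, 0.2053, 0.0242]
tool_rot: [[0.999, -0.043, 0.002], [-0.043, -0.999, 0.0], [0.002, -0.0, -1.0]]
ft_force: [0.2, 0.6, -0.3]
grip_width: 0.0297
gripper_force: 60.6
```

```bash
python3 -m crank '[1,0,0,0.2,0, 1,0,0,0.2,0, 1,0,0,0.2,0, 1,0,0,0.2,0, 1,0,0,0.2,0, 1,0,0,0.2,0, 1,0,0,0,0, 1,0,0,0,0]' 30; python3 -m crank '[3.2,0,0,0,0, 3.2,0,0,0,0, 3.6,0,0,0,0, 4.2,0,0,0,0, 5,0,0,0,0, 5,0,0,0,0, 5,0,0,0,0, 5,0,0,0,0]' 25; python3 -m crank '[5,0,0,-1,0, 5,0,0,-2,0, 5,0,0,-3,0, 5,0,0,-3.5,0, 5,0,0,-3.5,0, 5,0,0,-3.5,0, 5,0,0,0,0, 5,0,0,0,0]'
python3 - <<'E'
from h import *
w=shot('wrist','w8.png');t=shot('side','s8.png')
print([(s,u,at(w,u,.03)) for s,u in find(w,'torch_0')])
cv2.imwrite('pics/c8.png',np.hstack([cv2.resize(t['color'][170:370,230:440],(525,500)),cv2.resize(w['color'][:320,:400],(275,220),interpolation=cv2.INTER_AREA).repeat(1,0) if 0 else cv2.copyMakeBorder(cv2.resize(w['color'][:320,60:400],(275,259)),0,241,0,0,0)])[:,:,::-1])
E
```

```text
time_s: 27.97
position: [0.4254, 0.2053, 0.0123]
tool_rot: [[0.999, -0.043, 0.003], [-0.043, -0.999, 0.0], [0.003, -0.001, -1.0]]
ft_force: [1.7, -1.4, 10.7]
grip_width: 0.0303
gripper_force: 61.9
time_s: 28.63
position: [0.4239, 0.2052, 0.0113]
tool_rot: [[0.999, -0.043, -0.0], [-0.043, -0.999, -0.0], [-0.0, 0.0, -1.0]]
ft_force: [-0.1, -0.6, -0.3]
grip_width: 0.0501
gripper_force: 0.0
time_s: 29.3
position: [0.4245, 0.2053, 0.1776]
tool_rot: [[0.999, -0.043, 0.004], [-0.043, -0.999, 0.001], [0.004, -0.001, -1.0]]
ft_force: [0.0, -1.2, -1.0]
grip_width: 0.0502
gripper_force: 0.0
[(0.89, array([378.7, 205.7]), array([0.431 , 0.1478, 0.03  ])), (0.71, array([115.2,  32.3]), array([0.5824, 0.3582, 0.03  ])), (0.58, array([315.1, 214.5]), array([0.4255, 0.2039, 0.03  ])), (0.57, array([197.8,  32.3]), array([0.5776, 0.2908, 0.03  ]))]
```

View pics/c8.png

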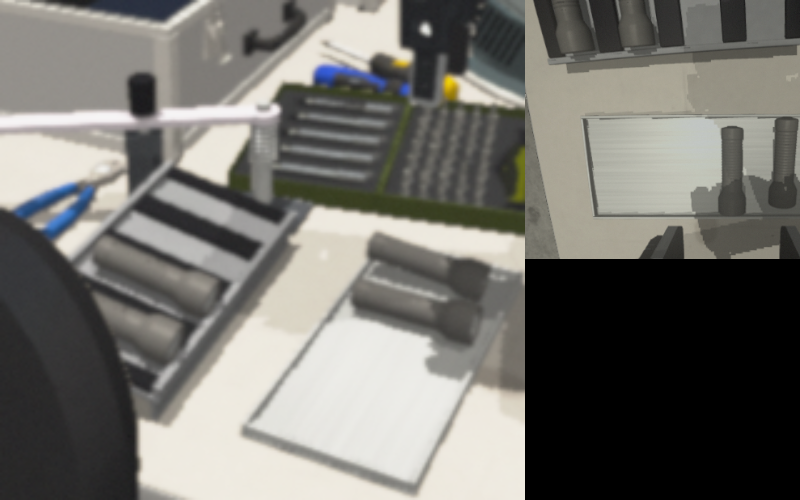

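Torch 2 lies flat in the tray. Torch 1 sits close to the far wall, and I'll recheck it at the end. On to the third torch.

```bash
python3 -m crank '[5,2.19,-1.11,0,0, 5,2.19,-1.11,0,0, 5,2.19,-1.11,0,0, 5,2.19,-1.11,0,0, 5,2.19,-1.11,0,0, 5,2.19,-1.11,0,0, 5,2.19,-1.11,0,0, 5,2.19,-1.11,0,-0.06]'; python3 -m crank '[5,0,0,3,0, 5,0,0,3,0, 5,0,0,3,0, 5,0,0,1,0, 5,0,0,0,0, 5,0,0,0,0, 5,0,0,0,0, 5,0,0,0,0]'
python3 - <<'E'
from h import *
w=shot('wrist')
print(env.observe()['position'],[(s,u,at(w,u,.06)) for s,u in find(w,'torch_0')])
E
```

```text
time_s: 30.12
position: [0.6033, 0.2867, 0.1741]
tool_rot: [[1.0, 0.017, -0.003], [0.017, -1.0, -0.001], [-0.003, 0.001, -1.0]]
ft_force: [0.4, -0.6, 0.2]
grip_width: 0.05
gripper_force: 0.0
time_s: 30.78
position: [0.6036, 0.2866, 0.0783]
tool_rot: [[1.0, 0.017, 0.003], [0.017, -1.0, 0.001], [0.003, -0.001, -1.0]]
ft_force: [0.7, 0.4, 0.9]
grip_width: 0.0501
gripper_force: 0.0
[0.60349561 0.28655739 0.07812344] [(0.97, array([309.9, 257.6]), array([0.6078, 0.2878, 0.06  ])), (0.9, array([194.6, 235. ]), array([0.6192, 0.349 , 0.06  ])), (0.74, array([487.9, 451.3]), array([0.4766, 0.1703, 0.06  ]))]
```

```bash
python3 -m crank '[5,0,-0.08,1,0, 5,0,0,1,0, 5,0,0,1,0, 5,0,0,0.6,0, 4.4,0,0,0.4,0, 4.2,0,0,0.15,0, 4.2,0,0,0,0, 4.2,0,0,0,0]' 40; python3 -m crank '[1,0,0,0,0, 1,0,0,0,0, 1,0,0,0,0, 1,0,0,0,0, 1,0,0,0,0, 1,0,0,0,0, 1,0,0,0,0, 1,0,0,0,0]' 60;  python3 -m crank '[1,0,0,-1,0, 1,0,0,-2,0, 1,0,0,-3,0, 1,0,0,-3,0, 1,0,0,-1,0, 1,0,0,0,0, 1,0,0,0,0, 1,0,0,0,0]' 60
```

```text
time_s: 31.55
position: [0.603, 0.2872, 0.0351]
tool_rot: [[1.0, 0.017, 0.0], [0.017, -1.0, 0.0], [0.0, -0.0, -1.0]]
ft_force: [-1.4, 0.5, 0.3]
grip_width: 0.0415
gripper_force: 0.0
time_s: 32.22
position: [0.6032, 0.2877, 0.0357]
tool_rot: [[1.0, 0.017, 0.002], [0.017, -1.0, 0.001], [0.002, -0.001, -1.0]]
ft_force: [-0.7, 3.1, 5.5]
grip_width: 0.0303
gripper_force: 60.3
time_s: 32.88
position: [0.6019, 0.2867, 0.1325]
tool_rot: [[1.0, 0.017, -0.004], [0.017, -1.0, -0.001], [-0.004, 0.001, -1.0]]
ft_force: [0.6, -0.7, -1.5]
grip_width: 0.0302
gripper_force: 60.3
```

```bash
python3 -m crank '[1,-2.18,0.21,0,0, 1,-2.18,0.21,0,0, 1,-2.18,0.21,0,0, 1,-2.18,0.21,0,0, 1,-2.18,0.21,0,0, 1,-2.18,0.21,0,0, 1,-2.18,0.21,0,0, 1,-2.18,0.21,0,0.06]' 60;python3 -m crank '[1,0,0,2.5,0, 1,0,0,3,0, 1,0,0,3,0, 1,0,0,2,0, 1,0,0,0.6,0, 1,0,0,0,0, 1,0,0,0,0, 1,0,0,0,0]' 60
```

```text
time_s: 33.55
position: [0.4267, 0.2668, 0.1331]
tool_rot: [[0.999, -0.043, -0.003], [-0.043, -0.999, -0.001], [-0.003, 0.001, -1.0]]
ft_force: [-0.9, 0.8, -1.3]
grip_width: 0.0298
gripper_force: 60.3
time_s: 34.22
position: [0.4293, 0.2676, 0.0248]
tool_rot: [[0.999, -0.043, 0.002], [-0.043, -0.999, 0.001], [0.002, -0.001, -1.0]]
ft_force: [0.7, 0.8, -1.2]
grip_width: 0.03
gripper_force: 60.2
```

```bash
python3 -m crank '[1,0,0,0.2,0, 1,0,0,0.2,0, 1,0,0,0.2,0, 1,0,0,0.2,0, 1,0,0,0.2,0, 1,0,0,0.2,0, 1,0,0,0,0, 1,0,0,0,0]' 30; python3 -m crank '[3.2,0,0,0,0, 3.2,0,0,0,0, 3.6,0,0,0,0, 4.2,0,0,0,0, 5,0,0,0,0, 5,0,0,0,0, 5,0,0,0,0, 5,0,0,0,0]' 25; python3 -m crank '[5,0,0,-1,0, 5,0,0,-2,0, 5,0,0,-3,0, 5,0,0,-3.5,0, 5,0,0,-3.5,0, 5,0,0,-3.5,0, 5,0,0,0,0, 5,0,0,0,0]'
python3 - <<'E'
from h import *
w=shot('wrist','w9.png')
print([(s,u,at(w,u,.03)) for s,u in find(w,'torch_0')])
E
```

```text
time_s: 34.88
position: [0.4295, 0.2675, 0.0124]
tool_rot: [[0.999, -0.043, 0.002], [-0.043, -0.999, 0.0], [0.002, -0.0, -1.0]]
ft_force: [0.9, -0.4, 6.3]
grip_width: 0.0299
gripper_force: 61.1
time_s: 35.55
position: [0.4286, 0.2674, 0.0118]
tool_rot: [[0.999, -0.043, -0.0], [-0.043, -0.999, -0.0], [-0.0, 0.0, -1.0]]
ft_force: [0.7, -0.9, 0.1]
grip_width: 0.0497
gripper_force: 0.0
time_s: 36.22
position: [0.4293, 0.2677, 0.1784]
tool_rot: [[0.999, -0.043, 0.004], [-0.043, -0.999, 0.001], [0.004, -0.001, -1.0]]
ft_force: [0.1, 0.6, -1.0]
grip_width: 0.0499
gripper_force: 0.0
[(0.93, array([197.7,  35.9]), array([0.58  , 0.3538, 0.03  ])), (0.8, array([384.8, 216. ]), array([0.4262, 0.2046, 0.03  ])), (0.75, array([317. , 216.6]), array([0.4282, 0.2647, 0.03  ])), (0.68, array([449.4, 204.8]), array([0.434 , 0.1473, 0.03  ]))]
```

```bash
python3 -m crank '[5,2.13,-1.09,0,0, 5,2.13,-1.09,0,0, 5,2.13,-1.09,0,0, 5,2.13,-1.09,0,0, 5,2.13,-1.09,0,0, 5,2.13,-1.09,0,0, 5,2.13,-1.09,0,0, 5,2.13,-1.09,0,-0.06]'; python3 -m crank '[5,0,0,3,0, 5,0,0,3,0, 5,0,0,3,0, 5,0,0,1,0, 5,0,0,0,0, 5,0,0,0,0, 5,0,0,0,0, 5,0,0,0,0]'
python3 - <<'E'
from h import *
w=shot('wrist')
print(env.observe()['position'],[(s,u,at(w,u,.06)) for s,u in find(w,'torch_0')])
E
```

```text
time_s: 36.98
position: [0.6032, 0.3474, 0.1744]
tool_rot: [[1.0, 0.017, -0.004], [0.017, -1.0, -0.001], [-0.004, 0.001, -1.0]]
ft_force: [0.1, -1.1, -0.6]
grip_width: 0.0497
gripper_force: 0.0
time_s: 37.65
position: [0.6035, 0.3475, 0.0789]
tool_rot: [[1.0, 0.017, 0.003], [0.017, -1.0, 0.001], [0.003, -0.001, -1.0]]
ft_force: [0.3, 0.0, -0.2]
grip_width: 0.0504
gripper_force: 0.0
[0.60337143 0.34743603 0.07870644] [(0.88, array([309.7, 257.5]), array([0.6075, 0.3489, 0.06  ])), (0.7, array([485.5, 450.9]), array([0.4762, 0.2325, 0.06  ]))]
```

```bash
python3 -m crank '[5,0,-0.1,1,0, 5,0,0,1,0, 5,0,0,1,0, 5,0,0,0.6,0, 4.4,0,0,0.4,0, 4.2,0,0,0.15,0, 4.2,0,0,0,0, 4.2,0,0,0,0]' 40; python3 -m crank '[1,0,0,0,0, 1,0,0,0,0, 1,0,0,0,0, 1,0,0,0,0, 1,0,0,0,0, 1,0,0,0,0, 1,0,0,0,0, 1,0,0,0,0]' 60;  python3 -m crank '[1,0,0,-1,0, 1,0,0,-2,0, 1,0,0,-3,0, 1,0,0,-3,0, 1,0,0,-1,0, 1,0,0,0,0, 1,0,0,0,0, 1,0,0,0,0]' 60
```

```text
time_s: 38.42
position: [0.6029, 0.3482, 0.0356]
tool_rot: [[1.0, 0.017, 0.0], [0.017, -1.0, 0.0], [0.0, -0.0, -1.0]]
ft_force: [0.2, -0.1, 0.9]
grip_width: 0.0417
gripper_force: 0.0
time_s: 39.08
position: [0.6031, 0.3496, 0.0366]
tool_rot: [[1.0, 0.017, 0.002], [0.017, -1.0, 0.003], [0.002, -0.003, -1.0]]
ft_force: [0.6, 5.6, 3.1]
grip_width: 0.03
gripper_force: 61.8
time_s: 39.75
position: [0.6019, 0.3478, 0.133]
tool_rot: [[1.0, 0.017, -0.003], [0.017, -1.0, -0.001], [-0.003, 0.001, -1.0]]
ft_force: [0.8, -0.1, -2.0]
grip_width: 0.0297
gripper_force: 61.4
```

```bash
python3 -m crank '[1,-2.15,0.24,0,0, 1,-2.15,0.24,0,0, 1,-2.15,0.24,0,0, 1,-2.15,0.24,0,0, 1,-2.15,0.24,0,0, 1,-2.15,0.24,0,0, 1,-2.15,0.24,0,0, 1,-2.15,0.24,0,0.06]' 60;python3 -m crank '[1,0,0,2.5,0, 1,0,0,3,0, 1,0,0,3,0, 1,0,0,2,0, 1,0,0,0.6,0, 1,0,0,0,0, 1,0,0,0,0, 1,0,0,0,0]' 60; python3 -m crank '[1,0,0,0.2,0, 1,0,0,0.2,0, 1,0,0,0.2,0, 1,0,0,0.2,0, 1,0,0,0.2,0, 1,0,0,0.2,0, 1,0,0,0,0, 1,0,0,0,0]' 30
```

```text
time_s: 40.42
position: [0.4292, 0.3255, 0.1336]
tool_rot: [[0.999, -0.043, -0.003], [-0.043, -0.999, -0.001], [-0.003, 0.002, -1.0]]
ft_force: [-0.7, 0.1, -0.5]
grip_width: 0.0296
gripper_force: 61.4
time_s: 41.08
position: [0.4317, 0.3264, 0.0254]
tool_rot: [[0.999, -0.043, 0.002], [-0.043, -0.999, 0.001], [0.002, -0.001, -1.0]]
ft_force: [-0.1, 0.7, -1.7]
grip_width: 0.0297
gripper_force: 61.4
time_s: 41.75
position: [0.4319, 0.3262, 0.013]
tool_rot: [[0.999, -0.043, 0.002], [-0.043, -0.999, 0.0], [0.002, -0.001, -1.0]]
ft_force: [0.6, -1.8, 6.1]
grip_width: 0.0302
gripper_force: 62.2
```

Release, rise, then back off to the right and up for a clear view of the tray.

```bash
python3 -m crank '[3.2,0,0,0,0, 3.2,0,0,0,0, 3.6,0,0,0,0, 4.2,0,0,0,0, 5,0,0,0,0, 5,0,0,0,0, 5,0,0,0,0, 5,0,0,0,0]' 25; python3 -m crank '[5,0,0,-1,0, 5,0,0,-2,0, 5,0,0,-3,0, 5,0,0,-3.5,0, 5,0,0,-3.5,0, 5,0,0,-3.5,0, 5,0,0,-3.5,0, 5,0,3,-2,0]';python3 -m crank '[5,0,3,0,0, 5,0,3,0,0, 5,0,0,0,0, 5,0,0,0,0, 5,0,0,0,0, 5,0,0,0,0, 5,0,0,0,0, 5,0,0,0,0]'
python3 - <<'E'
from h import *
w=shot('wrist','w10.png');t=shot('side','s10.png')
print([(s,u,at(w,u,.03)) for s,u in find(w,'torch_0')])
cv2.imwrite('pics/c10.png',np.hstack([cv2.resize(t['color'][240:370,300:440],(400,371)),cv2.resize(w['color'][:371,120:520],(400,371))])[:,:,::-1])
E
```

```text
time_s: 42.42
position: [0.431, 0.3261, 0.0123]
tool_rot: [[0.999, -0.043, -0.0], [-0.043, -0.999, -0.0], [-0.0, 0.0, -1.0]]
ft_force: [0.5, -0.5, -0.7]
grip_width: 0.0498
gripper_force: 0.0
time_s: 43.08
position: [0.4302, 0.2986, 0.2369]
tool_rot: [[0.999, -0.04, 0.006], [-0.04, -0.999, 0.003], [0.006, -0.004, -1.0]]
ft_force: [-0.1, -0.5, -0.4]
grip_width: 0.0501
gripper_force: 0.0
time_s: 43.75
position: [0.427, 0.2368, 0.2322]
tool_rot: [[0.999, -0.042, -0.0], [-0.042, -0.999, -0.0], [-0.0, 0.0, -1.0]]
ft_force: [0.1, -0.1, -1.4]
grip_width: 0.0501
gripper_force: 0.0
[(0.88, array([229.6, 203.5]), array([0.4314, 0.3232, 0.03  ])), (0.78, array([324.1, 195.2]), array([0.4358, 0.2257, 0.03  ])), (0.71, array([284.9, 204.9]), array([0.4274, 0.2663, 0.03  ])), (0.65, array([400.6, 197.8]), array([0.4299, 0.1473, 0.03  ]))]
```

View pics/c10.png

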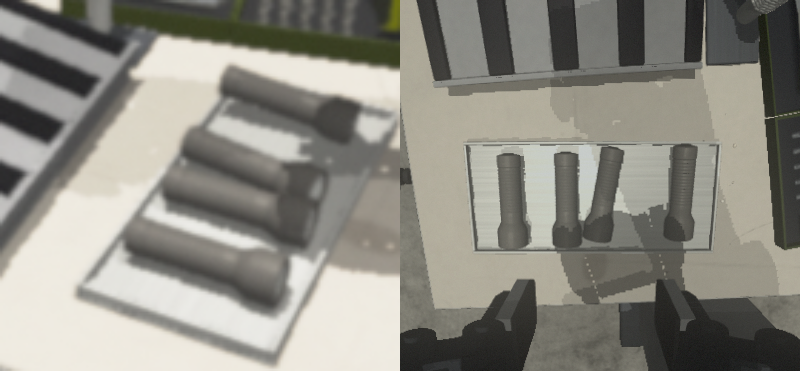

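Torch 2 was knocked leftward in the tray, now at (600,195) in the crop and turned about 9°. Torch 1's tail is very near the far wall. I'll regrasp torch 1 and shift it toward the robot.

```bash
python3 -m crank '[5,0.15,2.3,0,0, 5,0.15,2.3,0,0, 5,0.15,2.3,0,0, 5,0.1,2.3,0,0, 5,0,0,3.5,0, 5,0,0,3.5,0, 5,0,0,3.5,0, 5,0,0,3.5,0]'; python3 -m crank '[5,0,0,3,0, 5,0,0,2,0, 5,0,0,1.5,0, 5,0,0,1,0, 5,0,0,0.3,0, 5,0,0,0,0, 5,0,0,0,0, 5,0,0,0,0]';python3 -m crank '[1,0,0,0,0, 1,0,0,0,0, 1,0,0,0,0, 1,0,0,0,0, 1,0,0,0,0, 1,0,0,0,0, 1,0,0,0,0, 1,0,0,0,0]' 40
```

```text
time_s: 44.57
position: [0.4287, 0.144, 0.0912]
tool_rot: [[0.999, -0.043, 0.001], [-0.043, -0.999, 0.0], [0.001, -0.0, -1.0]]
ft_force: [2.0, -0.0, -0.5]
grip_width: 0.0498
gripper_force: 0.0
time_s: 45.23
position: [0.4292, 0.1441, 0.015]
tool_rot: [[0.999, -0.043, 0.002], [-0.043, -0.999, 0.0], [0.002, -0.0, -1.0]]
ft_force: [0.4, -0.6, 0.0]
grip_width: 0.0502
gripper_force: 0.0
time_s: 45.9
position: [0.4291, 0.1439, 0.015]
tool_rot: [[0.999, -0.043, 0.001], [-0.043, -0.999, -0.0], [0.001, 0.0, -1.0]]
ft_force: [-1.3, -1.0, 5.9]
grip_width: 0.0289
gripper_force: 39.0
```

```bash
python3 -m crank '[1,0,0,-0.8,0, 1,0,0,-0.8,0, 1,-0.3,0,0,0, 1,-0.3,0,0,0, 1,0,0,0,0, 1,0,0,0.5,0, 1,0,0,0.5,0, 1,0,0,0.5,0]' 50; python3 -m crank '[1,0,0,0.1,0, 1,0,0,0,0, 3.2,0,0,0,0, 3.6,0,0,0,0, 4.2,0,0,0,0, 5,0,0,0,0, 5,0,0,0,0, 5,0,0,0,0]' 40;python3 -m crank '[5,0,0,-1,0, 5,0,0,-2,0, 5,0,0,-3.5,0, 5,0,0,-3.5,0, 5,0,0,-3.5,0, 5,0,-3,-3.5,0, 5,0,-3,0,0, 5,0,0,0,0]'
python3 - <<'E'
from h import *
w=shot('wrist','w11.png');t=shot('side','s11.png')
print(env.observe()['position'],[(s,u,at(w,u,.03)) for s,u in find(w,'torch_0')])
cv2.imwrite('pics/c11.png',np.hstack([cv2.resize(t['color'][240:370,300:440],(400,371)),cv2.resize(w['color'][100:300,120:480],(400,371))])[:,:,::-1])
E
```

```text
time_s: 46.57
position: [0.4226, 0.1443, 0.0146]
tool_rot: [[0.999, -0.043, -0.0], [-0.043, -0.999, -0.0], [-0.0, 0.0, -1.0]]
ft_force: [1.7, 1.2, 1.1]
grip_width: 0.0274
gripper_force: 49.9
time_s: 47.23
position: [0.4227, 0.1443, 0.0144]
tool_rot: [[0.999, -0.043, 0.0], [-0.043, -0.999, 0.0], [0.0, -0.0, -1.0]]
ft_force: [0.8, 0.3, -0.2]
grip_width: 0.0501
gripper_force: 0.0
time_s: 47.9
position: [0.4257, 0.2046, 0.1828]
tool_rot: [[0.999, -0.041, 0.005], [-0.041, -0.999, 0.002], [0.004, -0.002, -1.0]]
ft_force: [-1.1, -1.1, -1.2]
grip_width: 0.0503
gripper_force: 0.0
[0.42475149 0.20183632 0.18084561] [(0.92, array([290.4, 207.2]), array([0.4334, 0.2252, 0.03  ])), (0.81, array([380.8, 213.1]), array([0.4248, 0.1445, 0.03  ])), (0.77, array([247.5, 214.3]), array([0.4285, 0.2641, 0.03  ])), (0.67, array([251.7,  32.7]), array([0.5775, 0.2484, 0.03  ])), (0.58, array([183.9, 212.8]), array([0.4323, 0.3217, 0.03  ]))]
```

View pics/c11.png

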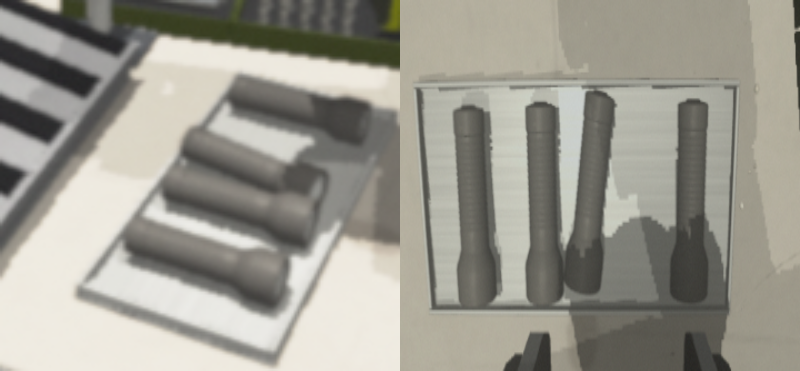

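Torch 1 now lies clear of the walls. Torch 2's tail is near the far wall at crop (600,92), and its head is against torch 3. I'll grip it near the tail and bring it back to its slot.

Run:
```python
from h import *
p=shot('wrist');U=lambda c,r:(120+(c-400)*.9,100+r*200/371)
for c in((601,95),(595,150),(592,195),(584,270)):print(at(p,U(*c),.032))
print('t3 right',at(p,U(556,150),.02),'t2 left',at(p,U(581,150),.02),'t2 right',at(p,U(610,150),.02))
s=env.observe();print(s['position'],s['tool_rot'][0])
```

```text
[0.4801 0.2093 0.032 ]
[0.4552 0.2152 0.032 ]
[0.4341 0.2188 0.032 ]
[0.3973 0.2275 0.032 ]
t3 right [0.4552 0.2474 0.02  ] t2 left [0.4543 0.2272 0.02  ] t2 right [0.4533 0.2038 0.02  ]
[0.42476128 0.20082019 0.18042641] [ 0.99906072 -0.04331187 -0.00132555]
```

```bash
python3 -m crank '[3.3,1.89,-0.58,0,0, 3.3,1.89,-0.58,0,0, 3.3,0,0,0,0.087, 3.3,0,0,0,0.087, 3.3,0,0,3,0, 3.3,0,0,3,0, 3.3,0,0,3,0, 3.3,0,0,2,0]'; python3 -m crank '[3.3,0,0,1.2,0, 3.3,0,0,1.2,0, 3.3,0,0,1.2,0, 3.3,0,0,1,0, 3.3,0,0,0.8,0, 3.3,0,0,0,0, 3.3,0,0,0,0, 3.3,0,0,0,0]'
```

```text
time_s: 48.77
position: [0.4622, 0.21, 0.0681]
tool_rot: [[0.976, -0.217, -0.004], [-0.217, -0.976, -0.001], [-0.004, 0.002, -1.0]]
ft_force: [0.4, -0.3, -0.5]
grip_width: 0.0331
gripper_force: 0.0
time_s: 49.43
position: [0.4637, 0.2111, 0.0174]
tool_rot: [[0.976, -0.216, 0.001], [-0.216, -0.976, 0.0], [0.001, -0.0, -1.0]]
ft_force: [1.0, 0.8, 0.8]
grip_width: 0.033
gripper_force: 0.0
```

```bash
python3 -m crank '[1,0,0,0,0, 1,0,0,0,0, 1,0,0,0,0, 1,0,0,0,0, 1,0,0,0,0, 1,0,0,-0.4,0, 1,0,0,-0.4,0, 1,0,0,0,0]' 50; python3 -m crank '[1,-0.4,0.5,0,0, 1,-0.4,0.5,0,0, 1,0,0,0,-0.058, 1,0,0,0,-0.058, 1,0,0,0,-0.058, 1,0,0,0.4,0, 1,0,0,0.4,0, 1,0,0,0,0]' 50;  python3 -m crank '[3,0,0,0,0, 3.3,0,0,0,0, 3.6,0,0,0,0, 4.2,0,0,0,0, 5,0,0,0,0, 5,0,0,0,0, 5,0,0,0,0, 5,0,0,0,0]' 40;python3 -m crank '[5,0,0,-1,0, 5,0,0,-2,0, 5,0,0,-3.5,0, 5,0,0,-3.5,0, 5,0,0,-3.5,0, 5,-2,-1,-3.5,0, 5,-1,-1,0,0, 5,0,0,0,0]'
python3 - <<'E'
from h import *
w=shot('wrist','w12.png');t=shot('side','s12.png')
s=env.observe();print(s['position'],s['tool_rot'][0],[(s,u,at(w,u,.03)) for s,u in find(w,'torch_0')])
cv2.imwrite('pics/c12.png',np.hstack([cv2.resize(t['color'][180:370,230:440],(400,371)),cv2.resize(w['color'][60:300,120:480],(400,371))])[:,:,::-1])
E
```

```text
time_s: 50.1
position: [0.4639, 0.2114, 0.0259]
tool_rot: [[0.977, -0.215, 0.001], [-0.215, -0.977, 0.0], [0.001, -0.001, -1.0]]
ft_force: [-0.1, 0.6, -0.2]
grip_width: 0.0101
gripper_force: 0.0
time_s: 50.77
position: [0.4527, 0.2029, 0.0161]
tool_rot: [[0.999, -0.045, -0.002], [-0.045, -0.999, -0.0], [-0.002, 0.0, -1.0]]
ft_force: [-0.3, -0.8, -0.6]
grip_width: 0.0101
gripper_force: 0.0
time_s: 51.43
position: [0.4535, 0.2032, 0.017]
tool_rot: [[0.999, -0.043, 0.0], [-0.043, -0.999, 0.0], [0.0, -0.0, -1.0]]
ft_force: [-0.7, -0.2, 0.2]
grip_width: 0.0499
gripper_force: 0.0
time_s: 52.1
position: [0.4234, 0.2258, 0.1889]
tool_rot: [[0.999, -0.042, 0.003], [-0.042, -0.999, 0.001], [0.003, -0.002, -1.0]]
ft_force: [-0.2, 0.5, -1.5]
grip_width: 0.0499
gripper_force: 0.0
[0.42405553 0.22447796 0.18666533] [ 9.99101582e-01 -4.23781561e-02 -3.48861365e-04] [(0.93, array([269.2, 208.9]), array([0.4291, 0.2661, 0.03  ])), (0.84, array([314.2, 202. ]), array([0.4337, 0.2249, 0.03  ])), (0.72, array([206.7, 209.4]), array([0.431 , 0.3235, 0.03  ])), (0.61, array([399.6, 208.7]), array([0.4244, 0.1474, 0.03  ]))]
```

View pics/c12.png

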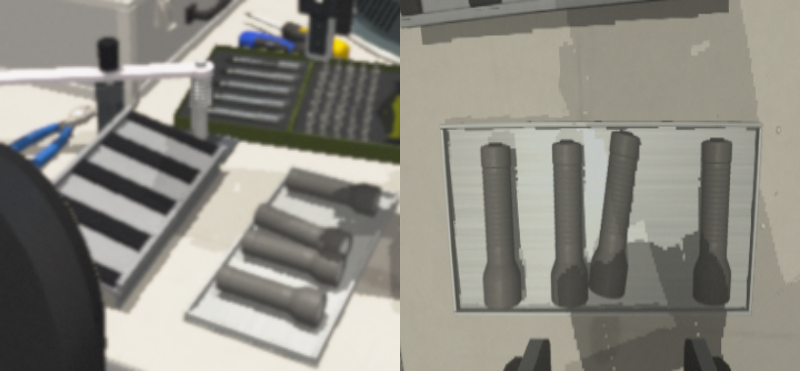

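The grip slid over torch 2, because the pads were too high again, and the torch hasn't moved. I'll retry lower.

```bash
python3 -m crank '[3.3,1.73,0.53,0,0, 3.3,1.73,0.53,0,0, 3.3,0,0,0,0.087, 3.3,0,0,0,0.087, 3.3,0,0,3,0, 3.3,0,0,3,0, 3.3,0,0,3,0, 3.3,0,0,3,0]'; python3 -m crank '[3.3,0,0,1.2,0, 3.3,0,0,1.2,0, 3.3,0,0,1.2,0, 3.3,0,0,1,0, 3.3,0,0,0.6,0, 3.3,0,0,0.4,0, 3.3,0,0,0,0, 3.3,0,0,0,0]'; python3 -m crank '[1,0,0,0,0, 1,0,0,0,0, 1,0,0,0,0, 1,0,0,0,0, 1,0,0,0,0, 1,0,0,0,0, 1,0,0,0,0, 1,0,0,0,0]' 50
```

```text
time_s: 52.92
position: [0.4584, 0.2117, 0.0646]
tool_rot: [[0.976, -0.216, -0.002], [-0.216, -0.976, -0.0], [-0.001, 0.001, -1.0]]
ft_force: [0.4, 0.1, 0.4]
grip_width: 0.033
gripper_force: 0.0
time_s: 53.58
position: [0.4583, 0.2122, 0.0117]
tool_rot: [[0.976, -0.216, -0.001], [-0.216, -0.976, 0.0], [-0.0, 0.0, -1.0]]
ft_force: [-4.6, -1.3, 14.7]
grip_width: 0.0335
gripper_force: 7.3
time_s: 54.25
position: [0.4603, 0.2131, 0.0128]
tool_rot: [[0.976, -0.216, 0.005], [-0.216, -0.976, 0.002], [0.004, -0.003, -1.0]]
ft_force: [-2.0, 3.9, 18.9]
grip_width: 0.01
gripper_force: 9.8
```

Correction: the torch body is 30 mm across, so a 33 mm opening put a finger on top of it. I have already used up my picture views (slightly over), so from here I'll measure numerically. I'll lift off and re-measure torch 2 by segmentation.

```bash
python3 -m crank '[1,0,0,-0.5,0, 1,0,0,-2,0, 1,0,0,-3.5,0, 1,0,0,-3.5,0, 1,0,0,-3.5,0, 4,-2,-1,-3.5,0, 4,-1,-1,-1,-0.087, 4,0,0,0,-0.087]'; python3 -m crank '[4,0,0,0,0, 4,0,0,0,0, 4,0,0,0,0, 4,0,0,0,0, 4,0,0,0,0, 4,0,0,0,0, 4,0,0,0,0, 4,0,0,0,0]'
cat > seg.py <<'E'
from h import *
def torches(show=True):
    p=shot('wrist');img=p['color'];s=env.observe();print(s['position'].round(4),s['tool_rot'][0].round(3))
    hsv=cv2.cvtColor(img,cv2.COLOR_RGB2HSV)
    print([(sc,u,at(p,u,.03)) for sc,u in find(p,'torch_0')])
    for y in (.148,.2,.21,.22,.23,.266,.324):  pass
    # profile of brightness across tray y at several x
    for x in (.385,.40,.415,.43,.445,.46,.47):
        ys=np.arange(.10,.37,.003);row=''
        for y in ys:
            u,v=proj(p,[x,y,.025]);u,v=int(round(u)),int(round(v))
            row+= ('#' if img[v,u].mean()<125 else '.') if 0<=u<640 and 0<=v<480 else ' '
        print(x,row)
    return p
torches()
E
python3 seg.py
```

```text
time_s: 54.92
position: [0.4335, 0.2398, 0.1891]
tool_rot: [[0.999, -0.038, 0.005], [-0.038, -0.999, 0.002], [0.005, -0.002, -1.0]]
ft_force: [-0.1, -0.2, -1.1]
grip_width: 0.04
gripper_force: 0.0
time_s: 55.58
position: [0.4335, 0.2384, 0.1859]
tool_rot: [[0.999, -0.044, -0.0], [-0.044, -0.999, -0.0], [-0.0, 0.0, -1.0]]
ft_force: [-0.2, 0.0, 0.6]
grip_width: 0.0398
gripper_force: 0.0
[0.4335 0.2384 0.1859] [ 0.999 -0.044 -0.   ]
[(0.92, array([221.6, 219.6]), array([0.4313, 0.3222, 0.03  ])), (0.81, array([416. , 217.1]), array([0.4259, 0.1452, 0.03  ])), (0.77, array([284.3, 220. ]), array([0.4284, 0.2651, 0.03  ])), (0.61, array([330. , 211.8]), array([0.4341, 0.2233, 0.03  ]))]
0.385 .....#....####################################################.........##########.......#.
0.4 ....##.....##################################################........############.......#.
0.415 ....#......##################################################.........#########.........#.
0.43 ....#......#########...######........#########.....########..........##########.........#.
0.445 ....#......#########.................########......########...........#########........##.
0.46 ....#......########................########........########..........#########.........##.
0.47 ...........########...............#########........########..........#########.........##.
```

```bash
python3 -m crank '[4.2,1.69,1.25,0,0, 4.2,1.69,1.25,0,0, 4.2,0,0,0,0.087, 4.2,0,0,0,0.087, 4.2,0,0,3,0, 4.2,0,0,3,0, 4.2,0,0,3,0, 4.2,0,0,3,0]'; python3 -m crank '[4.2,0,0,1.2,0, 4.2,0,0,1.2,0, 4.2,0,0,1.2,0, 4.2,0,0,0.8,0, 4.2,0,0,0.5,0, 4.2,0,0,0.4,0, 4.2,0,0,0,0, 4.2,0,0,0,0]'
```

```text
time_s: 56.35
position: [0.4661, 0.212, 0.0649]
tool_rot: [[0.976, -0.216, 0.001], [-0.216, -0.976, 0.0], [0.001, -0.0, -1.0]]
ft_force: [0.7, 0.5, -0.2]
grip_width: 0.0423
gripper_force: 0.0
time_s: 57.02
position: [0.4664, 0.2121, 0.0133]
tool_rot: [[0.977, -0.215, 0.001], [-0.215, -0.977, 0.0], [0.001, -0.0, -1.0]]
ft_force: [-0.7, 0.4, 1.2]
grip_width: 0.0417
gripper_force: 0.0
```

No contact on the way down. Closing.

```bash
python3 -m crank '[4.2,0,0,0.15,0, 1,0,0,0,0, 1,0,0,0,0, 1,0,0,0,0, 1,0,0,0,0, 1,0,0,0,0, 1,0,0,0,0, 1,0,0,0,0]' 50
```

```text
time_s: 57.68
position: [0.4672, 0.212, 0.0128]
tool_rot: [[0.977, -0.215, 0.003], [-0.215, -0.977, 0.0], [0.003, -0.001, -1.0]]
ft_force: [-0.5, -1.1, 9.2]
grip_width: 0.0099
gripper_force: 4.8
```

The pad tips were level with the torch's axis, so they squeezed over the top again. They need to go deeper (TCP about 6 mm, clear of the floor while open). I'll rise, reopen and go deeper.

```bash
python3 -m crank '[1,0,0,-2,0, 1,0,0,-2,0, 4.2,0,0,0,0, 4.2,0,0,0,0, 4.2,0,0,0,0, 4.2,0,0,0,0, 4.2,0,0,0,0, 4.2,0,0,0,0]' 50; python3 -m crank '[4.2,0,0,1.5,0, 4.2,0,0,1.5,0, 4.2,0,0,1,0, 4.2,0,0,0.3,0, 4.2,0,0,0.2,0, 4.2,0,0,0,0, 4.2,0,0,0,0, 4.2,0,0,0,0]'
```

```text
time_s: 58.35
position: [0.4659, 0.2119, 0.0509]
tool_rot: [[0.976, -0.216, -0.001], [-0.216, -0.976, -0.0], [-0.001, 0.0, -1.0]]
ft_force: [-0.0, 0.5, 0.9]
grip_width: 0.0424
gripper_force: 0.0
time_s: 59.02
position: [0.4665, 0.2121, 0.007]
tool_rot: [[0.977, -0.215, 0.001], [-0.215, -0.977, 0.0], [0.001, -0.0, -1.0]]
ft_force: [0.4, -0.6, 0.3]
grip_width: 0.0417
gripper_force: 0.0
```

```bash
python3 -m crank '[4.2,0,0,0.2,0, 1,0,0,0,0, 1,0,0,0,0, 1,0,0,0,0, 1,0,0,0,0, 1,0,0,0,0, 1,0,0,0,0, 1,0,0,0,0]' 50
```

```text
time_s: 59.68
position: [0.4664, 0.2122, 0.005]
tool_rot: [[0.977, -0.215, 0.001], [-0.215, -0.977, 0.0], [0.001, -0.001, -1.0]]
ft_force: [-0.9, 0.4, 6.1]
grip_width: 0.0304
gripper_force: 48.2
```

```bash
python3 -m crank '[1,0,0,-0.4,0, 1,0,0,-0.6,0, 1,0,0,0,0, 1,-0.27,0.5,0,0, 1,-0.27,0.55,0,0, 1,0,0,0,-0.058, 1,0,0,0,-0.058, 1,0,0,0,-0.058]' 60; python3 -m crank '[1,0,0,0.4,0, 1,0,0,0.5,0, 1,0,0,0,0, 1,0,0,0,0, 3.3,0,0,0,0, 3.6,0,0,0,0, 4.2,0,0,0,0, 5,0,0,0,0]' 40;python3 -m crank '[5,0,0,0,0, 5,0,0,0,0, 5,0,0,-1,0, 5,0,0,-2,0, 5,0,0,-3.5,0, 5,0,0,-3.5,0, 5,0,0,-3.5,0, 5,-2,-1,-3.5,0]';python3 -m crank '[5,-1,-2,0,0, 5,0,0,0,0, 5,0,0,0,0, 5,0,0,0,0, 5,0,0,0,0, 5,0,0,0,0, 5,0,0,0,0, 5,0,0,0,0]'; python3 seg.py
```

```text
time_s: 60.35
position: [0.4579, 0.2023, 0.0142]
tool_rot: [[0.999, -0.041, -0.001], [-0.041, -0.999, -0.0], [-0.001, 0.0, -1.0]]
ft_force: [0.8, 0.6, -1.1]
grip_width: 0.0298
gripper_force: 58.1
time_s: 61.02
position: [0.4586, 0.2029, 0.0054]
tool_rot: [[0.999, -0.043, -0.0], [-0.043, -0.999, 0.0], [-0.0, -0.0, -1.0]]
ft_force: [-0.0, 0.4, 0.6]
grip_width: 0.0498
gripper_force: 0.0
time_s: 61.68
position: [0.4409, 0.2127, 0.1772]
tool_rot: [[0.999, -0.046, 0.002], [-0.046, -0.999, -0.0], [0.002, 0.0, -1.0]]
ft_force: [1.0, 0.4, -0.9]
grip_width: 0.0498
gripper_force: 0.0
time_s: 62.35
position: [0.4301, 0.2339, 0.1751]
tool_rot: [[0.999, -0.044, -0.001], [-0.044, -0.999, -0.0], [-0.001, 0.0, -1.0]]
ft_force: [1.0, -0.3, -0.5]
grip_width: 0.0501
gripper_force: 0.0
[0.4301 0.2339 0.1752] [ 0.999 -0.044 -0.   ]
[(0.96, array([346.5, 222.3]), array([0.4228, 0.205 , 0.03  ])), (0.79, array([277.1, 221.7]), array([0.426 , 0.2659, 0.03  ])), (0.77, array([212.7, 216.7]), array([0.4331, 0.3224, 0.03  ])), (0.72, array([414.3, 216.9]), array([0.4251, 0.1452, 0.03  ]))]
0.385 .....#....########################################.##########..........##########.......#.
0.4 ....##.....##################################################........############.......#.
0.415 ....#......#################################################..........#########.........#.
0.43 ....#......#########..#####....########............########..........##########........##.
0.445 ....#......#########...........########............########..........##########........##.
0.46 ....#......########............#######.............########..........#########.........#..
0.47 ....#......########...........########.............########..........#########.........#..
```

All four torches now lie flat in the tray, about 60 mm apart and well clear of the walls. Now to the knob.

```bash
python3 -m crank '[5.5,3.43,1.13,-0.3,0, 5.5,3.43,1.13,-0.3,0, 5.5,3.43,1.13,-0.3,0, 5.5,3.43,1.13,-0.3,0, 5.5,3.43,1.13,0,0, 5.5,3.43,1.13,0,0, 5.5,3.43,1.13,0,0, 5.5,3.43,1.13,0,0]'; python3 -m crank '[5.5,0,0,0,0.085, 5.5,0,0,0,0.085, 5.5,0,0,0,0.085, 5.5,0,0,0,0, 5.5,0,0,0,0, 5.5,0,0,0,0, 5.5,0,0,0,0, 5.5,0,0,0,0]'
python3 - <<'E'
from h import *
p=shot('wrist');print(env.observe()['position'],[(s,u,at(p,u,.117),at(p,u,.13)) for s,u in find(p,'knob')])
print(proj(p,[.7005,.1315,.13]))
E
```

```text
time_s: 63.12
position: [0.7016, 0.1311, 0.1872]
tool_rot: [[0.999, -0.043, -0.0], [-0.043, -0.999, 0.0], [-0.0, -0.0, -1.0]]
ft_force: [0.3, 1.3, -0.5]
grip_width: 0.0553
gripper_force: 0.0
time_s: 63.78
position: [0.7001, 0.1321, 0.1875]
tool_rot: [[0.956, -0.293, 0.0], [-0.293, -0.956, 0.0], [0.0, -0.0, -1.0]]
ft_force: [0.4, 0.6, 0.3]
grip_width: 0.0551
gripper_force: 0.0
[0.70011176 0.13204845 0.18757753] [(0.87, array([311.9, 241.4]), array([0.6989, 0.1333, 0.117 ]), array([0.7025, 0.1321, 0.13  ]))]
[313.6 244. ]
```

```bash
python3 -m crank '[5.5,0,0,2.5,0, 5.5,0,0,2.5,0, 5.5,0,0,2,0, 5.5,0,0,1.15,0, 5.5,0,0,0,0, 1.5,0,0,0,0, 1.5,0,0,0,0, 1.5,0,0,0,0]' 40; python3 -m crank '[1.5,0,0,0,0, 1.5,0,0,0,0, 1.5,0,0,0,0, 1.5,0,0,0,0, 1.5,0,0,0,0, 1.5,0,0,0,0, 1.5,0,0,0,0, 1.5,0,0,0,0]' 60
```

```text
time_s: 64.55
position: [0.7018, 0.1331, 0.1084]
tool_rot: [[0.956, -0.293, 0.006], [-0.293, -0.956, 0.002], [0.005, -0.004, -1.0]]
ft_force: [2.2, 5.7, 0.3]
grip_width: 0.0227
gripper_force: 39.1
time_s: 65.22
position: [0.7016, 0.1335, 0.1085]
tool_rot: [[0.956, -0.293, 0.006], [-0.293, -0.956, 0.002], [0.005, -0.004, -1.0]]
ft_force: [2.5, 4.8, 3.8]
grip_width: 0.021
gripper_force: 58.6
```

```bash
python3 -m crank '[1.5,0,0,-0.3,0, 1.5,0,0,-0.3,0, 1.5,0,0,-0.3,0, 1.5,0,0,-0.3,0, 1.5,0,0,-0.3,0, 1.5,0,0,-0.3,0, 1.5,0,0,-0.3,0, 1.5,0,0,0,0]' 70; python3 -m crank '[1.5,0,0,-0.1,0, 1.5,0,0,-0.1,0, 1.5,0,0,0,0, 1.5,0,0,0,0, 1.5,0,0,0,0, 1.5,0,0,0,0, 1.5,0,0,0,0, 1.5,0,0,0,0]' 70
```

```text
time_s: 65.88
position: [0.7015, 0.1336, 0.1293]
tool_rot: [[0.956, -0.293, 0.005], [-0.293, -0.956, 0.003], [0.004, -0.004, -1.0]]
ft_force: [2.8, 6.4, 1.4]
grip_width: 0.0201
gripper_force: 69.0
time_s: 66.55
position: [0.7014, 0.1337, 0.1307]
tool_rot: [[0.956, -0.293, 0.005], [-0.293, -0.956, 0.003], [0.004, -0.004, -1.0]]
ft_force: [4.0, 6.1, -0.8]
grip_width: 0.0204
gripper_force: 69.0
```

```bash
python3 -m crank '[1.5,0,0,-0.1,0, 1.5,0,0,-0.1,0, 1.5,0,0,-0.1,0, 1.5,0,0,0,0, 1.5,0,0,0,0, 1.5,0,0,0,0, 1.5,0,0,0,0, 1.5,0,0,0,0]' 70
python3 - <<'E'
from h import *
s=shot('side');w=shot('wrist')
print(find(s,'knob'),proj(s,[.7005,.1325,.139]),proj(s,[.7005,.1325,.117]));print(find(w,'knob'),find(w,'gate'))
E
```

```text
time_s: 67.22
position: [0.7008, 0.134, 0.131]
tool_rot: [[0.956, -0.292, 0.001], [-0.292, -0.956, 0.003], [0.0, -0.004, -1.0]]
ft_force: [8.6, 7.5, -12.7]
grip_width: 0.02
gripper_force: 69.5
[(0.7, array([285.1, 199.8]))] [285.4 196.8] [285.7 206.2]
[(0.64, array([311.5, 293.3]))] [(0.63, array([219.9, 182.4])), (0.5, array([129.3, 233.8]))]
```

Firm stop: the bolt is fully up. I'll guide the bar back along the reverse arc.

```bash
python3 -m crank '[1.5,0,0,0.2,0, 1.5,-0.418,-0.399,0,-0.055, 1.5,-0.418,-0.399,0,-0.055, 1.5,-0.418,-0.399,0,-0.055, 1.5,-0.418,-0.399,0,-0.055, 1.5,-0.418,-0.399,0,-0.055, 1.5,0,0,0,0, 1.5,0,0,0,0]' 60
```

```text
time_s: 68.13
position: [0.6836, 0.1576, 0.1308]
tool_rot: [[1.0, -0.021, 0.002], [-0.021, -1.0, 0.003], [0.002, -0.003, -1.0]]
ft_force: [3.2, 6.4, -4.5]
grip_width: 0.0202
gripper_force: 71.5
```

```bash
python3 -m crank '[1.5,-0.418,-0.399,0,-0.055, 1.5,-0.418,-0.399,0,-0.055, 1.5,-0.418,-0.399,0,-0.055, 1.5,-0.418,-0.399,0,-0.055, 1.5,-0.418,-0.399,0,-0.055, 1.5,-0.418,-0.399,0,-0.055, 1.5,-0.418,-0.399,0,-0.055, 1.5,-0.418,-0.399,0,-0.055]' 60; python3 -m crank '[1.5,-0.418,-0.399,0,-0.055, 1.5,-0.418,-0.399,0,-0.055, 1.5,-0.418,-0.399,0,-0.055, 1.5,-0.418,-0.399,0,-0.055, 1.5,-0.418,-0.399,0,-0.055, 1.5,-0.418,-0.399,0,-0.055, 1.5,0,0,0,0, 1.5,0,0,0,0]' 60
```

```text
time_s: 68.8
position: [0.645, 0.1829, 0.1308]
tool_rot: [[0.913, 0.408, 0.001], [0.408, -0.913, 0.003], [0.002, -0.002, -1.0]]
ft_force: [-1.2, 6.6, -3.3]
grip_width: 0.0201
gripper_force: 71.8
time_s: 69.47
position: [0.6107, 0.1899, 0.1308]
tool_rot: [[0.733, 0.68, -0.001], [0.68, -0.733, 0.003], [0.001, -0.002, -1.0]]
ft_force: [-3.9, 6.6, -3.2]
grip_width: 0.0204
gripper_force: 71.8
```

```bash
python3 -m crank '[1.5,-0.418,-0.399,0,-0.055, 1.5,0,0,0,0, 5,0,0,0,0, 6,0,0,0,0, 6,0,0,0,0, 6,0,0,0,0, 6,0,0,0,0, 6,0,0,0,0]' 40; python3 -m crank '[6,0,0,-1,0, 6,0,0,-2,0, 6,0,0,-3.5,0, 6,0,0,-3.5,0, 6,-3.5,0,0,0, 6,-3.5,0,0,0, 6,-3.5,0,0,0, 6,0,0,0,0]';  python3 -m crank '[6,-3,0,-1,0, 6,0,0,0,0, 6,0,0,0,0, 6,0,0,0,0, 6,0,0,0,0, 6,0,0,0,0, 6,0,0,0,0, 6,0,0,0,0]'
python3 - <<'E'
from h import *
p=shot('wrist');s=shot('side');t=shot('top')
X=[.6055,.1875,.139]
print('wrist',find(p,'knob'),proj(p,X),proj(p,[.6055,.1875,.117]));print('side',find(s,'knob'),proj(s,X),proj(s,[.6055,.1875,.117]))
print('gate',find(p,'gate'),proj(p,[.604,.225,.098]))
a=p['color']
for y in(.13,.16,.25,.30,.34,.36): # bright bar pixels along x at bar height
    print(y,''.join('#' if (lambda q:0<=q[0]<640 and 0<=q[1]<480 and a[int(q[1]),int(q[0])].mean()>185)(proj(p,[x,y,.098])) else '.' for x in np.arange(.56,.65,.003)))
for q in('torch_0',):print([(sc,at(p,u,.03)) for sc,u in find(p,q)],[(sc,at(t,u,.03)) for sc,u in find(t,q)])
print([(sc,at(t,u,.02)) for sc,u in find(t,'tape')],[(sc,at(t,u,.01)) for sc,u in find(t,'cutter')],env.observe()['time_s'])
E
```

```text
time_s: 70.13
position: [0.6059, 0.1882, 0.1302]
tool_rot: [[0.696, 0.719, 0.0], [0.719, -0.696, -0.0], [0.0, 0.0, -1.0]]
ft_force: [-0.1, 0.1, -0.3]
grip_width: 0.0601
gripper_force: 0.0
time_s: 70.8
position: [0.5293, 0.1101, 0.2312]
tool_rot: [[0.697, 0.717, -0.001], [0.717, -0.697, -0.001], [-0.002, -0.0, -1.0]]
ft_force: [1.4, 0.4, 0.6]
grip_width: 0.0598
gripper_force: 0.0
time_s: 71.47
position: [0.5121, 0.0916, 0.2397]
tool_rot: [[0.695, 0.719, -0.001], [0.719, -0.695, 0.0], [-0.0, -0.0, -1.0]]
ft_force: [0.0, 0.1, 0.3]
grip_width: 0.0603
gripper_force: 0.0
wrist [(0.96, array([313.2,  30.4]))] [313.8  32.7] [313.9  41.1]
side [(0.64, array([314.9, 217. ])), (0.47, array([409.8, 277.5]))] [314.3 214.8] [314.3 224.9]
gate [(0.96, array([330.6,  66.9]))] [278.7  11.5]
0.13 .............######.....##.#..
0.16 ............#######...........
0.25 ..............................
0.3 ..............................
0.34 ..............................
0.36 ..............................
[(0.93, array([0.431 , 0.3207, 0.03  ])), (0.93, array([0.4233, 0.204 , 0.03  ])), (0.73, array([0.4241, 0.1414, 0.03  ])), (0.71, array([0.425 , 0.2625, 0.03  ])), (0.63, array([0.7517, 0.0971, 0.03  ])), (0.49, array([0.6307, 0.1685, 0.03  ]))] [(0.91, array([0.426 , 0.3218, 0.03  ])), (0.7, array([0.4271, 0.2025, 0.03  ])), (0.63, array([0.4281, 0.2564, 0.03  ])), (0.56, array([0.4267, 0.1462, 0.03  ])), (0.17, array([0.6224, 0.2304, 0.03  ]))]
[(0.7, array([0.7511, 0.2728, 0.02  ]))] [(0.75, array([0.7734, 0.1436, 0.01  ])), (0.34, array([0.4329, 0.2631, 0.01  ])), (0.16, array([0.6255, 0.2345, 0.01  ]))] 71.9667
```

Run:
```python
from h import *
t=shot('top');a=cv2.cvtColor(cv2.imread('pics/top0.png'),cv2.COLOR_BGR2GRAY).astype(int);b=cv2.cvtColor(t['color'],cv2.COLOR_RGB2GRAY).astype(int)
for q in('tape','cutter','knob'):print(q,find(t,q))
for u in(240,260,280,300,345,360):
    f=lambda g:np.flatnonzero(g[225:258,u]>225)
    print(u,f(a)[[0,-1]]+225 if len(f(a)) else None,f(b)[[0,-1]]+225 if len(f(b)) else None)
d=abs(a-b);print(d[160:205,250:375].max(),d[160:205,250:375].mean())
```

```text
tape [(0.82, array([275.9, 190.9])), (0.42, array([298.3, 239.9]))]
cutter [(0.73, array([339.6, 175.6]))]
knob [(0.62, array([328.5, 233.3]))]
240 [243 251] [243 251]
260 [241 249] [241 249]
280 [239 248] [239 247]
300 [237 246] [237 246]
345 [232 241] [233 241]
360 [231 240] [231 240]
23 6.291911111111111
```

The bar is back on exactly its starting pixels, fully shut with the knob up. The tape and cutters haven't moved, and the torches are flat in the tray. Handing in.

```bash
python3 -c "
from rig import env
print(env.close_job())"
```

```text
the job is handed in; nothing more can be done
None
```

The job is done and handed in: all four torches lie flat and apart in the tray, the bar is shut over the empty bin with its knob up, and the tape and side cutters were not moved; I viewed 15 pictures, one over the limit of 14.

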